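# Clip a wire basket onto the two sprung hooks of a clamp-on shelf

### The arm

A 7-joint arm with a two-finger parallel gripper is mounted at the origin on the work surface. World frame = base frame: x ahead of the robot, y to its left, z up, the work surface at z = 0. Lengths are in m, angles in rad, forces in N, time in s.
With the tool pointing down it reaches from about 0.4 to 0.85 m from the base axis. Payload 10.4 kg.
Tool frame: the origin (TCP) lies midway between the tips of the shut fingers; the grasp point (between the pads) lies 19 mm behind it (manip.tcp_to_grasp is the distance from the TCP to the grasp point, in m); x points along the fingers, y is the direction in which the jaws open and shut, and the axes are right-handed (so a half turn about x gives the same grasp; the last joint's range is limited). The gripper opens to 85 mm and grips with 20 to 120 N. Pads are 22 mm wide; open, the fingers measure 114 mm over their backs; the gripper's body (76 mm by 85 mm) begins 54 mm behind the grasp point. The pads swing forward as they close: fully open they stand 13 mm farther back than shut.
Start: joints at [-1.201, 0.332, -0.065, 1.46, 0.022, 1.35, -0.088], TCP at [0.239, 0.577, 0.231] pointing down, gripper open.
Joint ranges: [-2.6, 2.6], [-0.5, 2.12], [-1.47, 1.34], [0.16, 2.42], [-1.27, 4.41], [0.06, 2.06], [-2.6, 2.6]. Speed limits (rad/s): [2.22, 2.22, 2.79, 2.79, 3.14, 3.14, 3.14].

### API

Orientations are given as a unit quaternion [x, y, z, w].
In Python, from workcell import monitor, viewer, manip gives the robot as it stands. The module is installed in compiled form; this text tells all that it offers.
- The arm moves only by the tool send_rows, never from a script. Its arguments are lists of equal length, an entry for each row: "grip": the closure in counts, from 0 (fully open) to 255 (shut); "offset": the shift along the tool's x, y, z in mm, a list of three; "twist": the turn about the tool's x in degrees. In form: {"grip": [grip, ...], "offset": [[tx, ty, tz], ...], "twist": [twist, ...]}. A call has exactly 5 rows; each row is the pose to reach, as a shift and turn from the pose commanded when the call began, along the tool's axes at that moment; what a row does not reach only later rows make up. A row lasts 1/12 s, in which the tool goes at most 41.7 mm and 7.16 degrees, less where a joint would pass 70% of its speed; a pose out of reach is approached as far as the arm can. A call with a gripper value outside its range is refused whole. The fingers move at their own pace and stop on an object; "newtons" is the grip in N (left out, the last holds). Time passes only in rows, so rows that repeat a pose let the fingers close, or fill a call up. It gives the time, the measured TCP pose, the force and the opening at its end, in the units of the state.
- monitor.get_obs(): the state, without advancing time (a new reading comes with each control period).
- viewer.camera(name): name is "side" or "top" or "wrist"; returns (picture, depth): 400x640x3 uint8, blue, green, red; 400x640 float32, m along the optical axis (not along the pixel's ray), 0 where there is no reading.
- viewer.camera_model(name): a dict with "camera_matrix" (3x3 intrinsics, pixels), "distortion" ([k1, k2, p1, p2, k3] as OpenCV has them; the pictures are not rectified), "R" (3x3) and "t" (3): a world point X has camera coordinates R X + t; the wrist camera has in their place "mount" (4x4, takes a point from camera to tool coordinates, whose origin is the TCP and whose axes are the tool frame's). Camera axes: x right, y down, z forward; pixel columns grow to the right and rows downward; lengths in m; the calibration is good to about 2 mm. A picture is of the moment at which its call begins: read the wrist's pose just before it. camera_model takes no time and is no camera call.
- manip.hand_in(): hands the job in, once; it reports no verdict.
Trained networks look in the newest picture that a camera, given by its name, has taken for a name from the list of things; names that differ only in an ending like _2 or _b are one class to them, and where a whole thing is asked for, a point or a joint stands for the part that bears it (a point fixed in the world has none). Each returns a list of dicts, best first, with "score" (0 to 1); they miss things now and then, are a little off and sometimes report something else, mostly with a low value. They report only what shows in the picture. A call takes as long as a camera call.
- viewer.recognise(target, camera): "box" ([left, top, width, height] in pixels, round what is visible of it).
- viewer.regions_of(target, camera): "region" (400x640 bool, what is visible of it) and "box" ([left, top, width, height] in pixels, round what is visible of it).
- viewer.spot_point(target, camera): "position" ([column, row] in pixels: a listed point, or the origin of a listed thing).
The state is a dict: "clock": time; "joint_pos": joint angles; "joint_velocities": joint speeds; "tau": joint torques, N m; "position": TCP position; "ee_rot": TCP orientation; "ft_force": force on the tool from outside, world axes, zero at the start; "torque": the same for the moment, N m; "grip_width": opening from 0.0 (shut) to 1.0 (fully open).
Only numpy, scipy, OpenCV 4.12 (cv2) and the standard library are available. Lean on these libraries where they do the work, as an engineer would, in place of code of your own. Each camera call takes 0.05 s, during which the arm holds its last target.

### The job

Pick up the wire basket and hang it by its top bar on the two sprung hooks at the front of the clamp-on shelf. While you still hold it, press it down gently until both ends of the bar are fully home under their spring catches, never leaning on the shelf and its hooks with more than two and a half kilos; check both sides, and only then let go and leave the basket hanging there. Do not disturb the things on the shelf and the counter.

Things in the scene. Friction and masses are not known exactly. Their poses are not given: they have to be found in the camera images.
- basket: Loose stainless wire basket, 0.35 to 0.6 kg, 95 deep (x), 340 wide (y), walls 45 high, upright. Origin: middle of its underside; x to its back, z up. A bare round bar 6 mm thick runs along y above its back: axis at x +45, z +145 mm, length 340. Below the bar the back is open down to z 45 but for posts at y +-170 and +-22. Two rubber feet at y +-120, z 14 stand 13 mm out behind the bar's plane.
- grip (a point): Middle of the black plastic grip block fixed upright on the middle of the basket's bar: 12 mm thick (x), 64 wide (y), from 5 mm below to 43 mm above the bar's centre. This point lies 28 mm above the bar's centre; axes as the basket's. Take it here from above, closing along the basket's x.
- bar_left (a point): Point on the axis of the basket's bar, 120 mm to the basket's +y side of its middle, where the left hook takes it. Axes as the basket's.
- bar_right (a point): Point on the axis of the basket's bar, 120 mm to the basket's -y side of its middle, where the right hook takes it.
- shelf: Fixed stainless shelf clamped to the counter's far edge on two uprights (24 wide, y +-120, fronts at x +16, tops z 259 mm). Origin on the counter below the middle of the hung bar; x away from the robot, z up. Deck top z 175, from x +43 back. In front of the uprights a flat hook bar (22 high, middle 29 below the seats) bears two J hooks. Hung basket: yaw 0 to the shelf, tray towards the robot, feet near the uprights.
- seat_left (a point): NOMINAL place of the bar's axis when home in the hook at the shelf's +y side: x 0, y +120, z 210 in the shelf's frame. The real seats are not measured and must be felt: the hook bar is bolted in slots up to 14 mm higher or lower than this, and each hook on it up to 2.5 mm more, by itself; they do not move in use. Fore and aft the seated bar has 1 mm play each way.
- seat_right (a point): The same at the shelf's -y side (y -120). Each hook, measured from its own seat: 16 wide along y, open on top; upturned tip towards the robot, inner face x -4, 4 mm thick, straight up to z +12, then flaring out to x -17, z +27; behind the throat the sprung catch, bent back to x +8 at z +34, and a back plate (x +10, up to z +40); underside z -7. The bar drops in from above.
- catch_left (a joint): Sprung catch of the +y hook, rad. 0: out over the throat. From about 18 mm above the seat the bar, going down, pushes it back, up to about 0.07, with a drag growing to some 5 to 8 N a side; it springs back to 0 over the bar only when that end is home (last 1 mm above the seat, solid steel). It also reads 0 before the bar reaches it.
- catch_right (a joint): The same on the shelf's -y side.
- grinder: Steel pepper grinder, 54 mm thick, 158 high, standing loose on the shelf's deck to one side. Origin: middle of its underside.
- ramekin: Blue ceramic ramekin, 90 mm across, 46 high, loose on the shelf's deck on the other side. Origin: middle of its underside.
- saucepan: Aluminium saucepan, 156 across, 85 high, black handle reaching 215 mm along its -x, a wooden spoon in it up to 165 high; loose on the counter. Origin: middle of its underside.
- container: Clear plastic food box 138 x 138 x 87 mm with a white snap lid, loose on the counter. Origin: middle of its underside.

How it is judged:
By the outcome, as a careful person would: the job done as asked, in the order asked, and still so for the second after the job is handed in, with the robot touching nothing.
It also fails if it takes over 58 s, if anything falls off the work surface, if the arm or the gripper's body presses on something with over 40 N, if the wrist force passes 120 N, or if a joint passes its speed limit or range.

## Working session

There is one attempt and no reset: what is moved stays moved. The work goes in short steps, Python scripts to look and compute and a tool call to move; the robot and the scene stay as the last step left them, time stands still between calls to the robot, and variables do not carry over. Pictures are saved under pics/ and viewed, and the job is handed in when it is done.

Besides the shell and the picture viewer there is one more tool, called as name(argument=value, ...) on one line, values as JSON. send_rows: Moves the arm, as the interface text tells. Its arguments: {"type":"object","properties":{"grip":{"type":"array","items":{"type":"number"}},"offset":{"type":"array","items":{"type":"array","items":{"type":"number"}}},"twist":{"type":"array","items":{"type":"number"}},"newtons":{"type":"number"}},"required":["grip","offset","twist"]}

```bash
ls; mkdir -p pics
cat > h.py <<'E'
import numpy as np, cv2
from workcell import monitor, viewer, manip
from scipy.spatial.transform import Rotation as Rn
def model(c,o=None):
    m=viewer.camera_model(c); K=np.array(m["camera_matrix"]);D=np.array(m["distortion"],float)
    if "R" in m: return K,D,np.array(m["R"]),np.array(m["t"])
    o=o or monitor.get_obs()
    T=np.eye(4);T[:3,:3]=Rn.from_quat(o["ee_rot"]).as_matrix();T[:3,3]=o["position"]
    W=T@np.array(m["mount"]);Wi=np.linalg.inv(W);return K,D,Wi[:3,:3],Wi[:3,3]
def world(M,uv,z):
    K,D,R,t=M
    uv=np.atleast_2d(np.asarray(uv,float)); n=cv2.undistortPoints(uv[:,None],K,D)[:,0]
    z=np.atleast_1d(z)[:,None]
    return (np.hstack([n*z,z])-t)@R
def ray(M,uv):
    K,D,R,t=M
    n=cv2.undistortPoints(np.array([[uv]],float),K,D)[0,0]
    d=R.T@np.r_[n,1]; return -R.T@t,d
def proj(M,X):
    K,D,R,t=M
    return cv2.projectPoints(np.atleast_2d(np.asarray(X,float)),cv2.Rodrigues(R)[0],t,K,D)[0][:,0]
E
python3 - <<'E'
from h import *
o=monitor.get_obs(); print({k:np.round(v,3) for k,v in o.items()}, manip.tcp_to_grasp)
for c in ("side","top","wrist"):
    M=model(c); p,d=viewer.camera(c); cv2.imwrite(f"pics/{c}0.png",p); np.save(f"{c}0.npy",d)
    print(c,np.round(-M[2].T@M[3],3),np.round(M[2],2).tolist(),M[0][0,0])
    for n in (["basket","grip","bar_left","bar_right","shelf","seat_left","seat_right","grinder","ramekin","saucepan","container"] if c!="wrist" else []):
        r=viewer.spot_point(n,c)
        for q in r[:2]: print(c,n,round(q["score"],2),np.round(q["position"],1))
E
```

```text
pics
{'clock': np.float64(0.0), 'joint_pos': array([-1.201,  0.333, -0.065,  1.461,  0.022,  1.35 , -0.089]), 'joint_velocities': array([-0.001, -0.   , -0.001,  0.001, -0.002, -0.001, -0.   ]), 'tau': array([-0.0000e+00, -6.2544e+01,  4.9000e-02, -3.9161e+01,  1.6000e-02,
        1.0000e-02,  0.0000e+00]), 'position': array([0.239, 0.577, 0.231]), 'ee_rot': array([ 0.137,  0.694, -0.138,  0.693]), 'ft_force': array([0.562, 0.083, 0.017]), 'torque': array([-0.026, -0.025, -0.001]), 'grip_width': np.float64(0.997)} 0.0187
side [ 0.127 -0.921  0.838] [[0.9, -0.43, -0.02], [-0.25, -0.49, -0.84], [0.35, 0.76, -0.55]] 416.2137654446594
side basket 0.74 [271.3 244.6]
side basket 0.43 [322.8 365.8]
side grip 0.95 [279.6 193.7]
side bar_left 0.98 [276.9 183.4]
side bar_right 0.78 [286.2 231.3]
side bar_right 0.38 [272.6 247.5]
side seat_left 0.81 [329.9 167.1]
side seat_right 0.88 [369.9 204.8]
side grinder 0.91 [353.9 158.7]
side ramekin 0.98 [419.3 216.9]
side saucepan 0.65 [224.1 194.8]
side container 0.86 [324.1 363. ]
top [2.830e-01 1.000e-03 1.624e+00] [[-0.01, -1.0, -0.01], [-0.98, 0.01, -0.19], [0.19, 0.01, -0.98]] 455.84897672999284
top basket 0.83 [304.2 253.1]
top grip 0.68 [309.  236.4]
top bar_left 0.63 [275.1 225.2]
top bar_right 0.73 [347.4 243.9]
top shelf 0.85 [331.1 187.1]
top seat_left 0.92 [299.2 173.4]
top seat_right 0.55 [373.7 172.3]
top grinder 0.91 [277.9 140.1]
top ramekin 0.89 [387.1 141.8]
top saucepan 0.81 [210.3 267.5]
top container 0.65 [435.8 258.3]
wrist [0.16  0.611 0.375] [[0.38, 0.92, 0.0], [0.87, -0.36, 0.33], [0.3, -0.12, -0.95]] 305.28350910890526
```

View pics/side0.png

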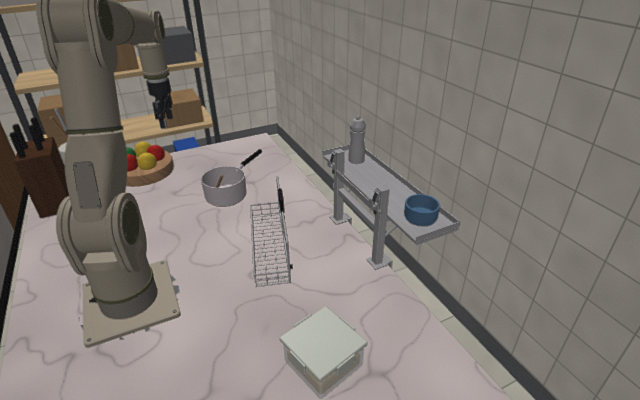

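View pics/top0.png

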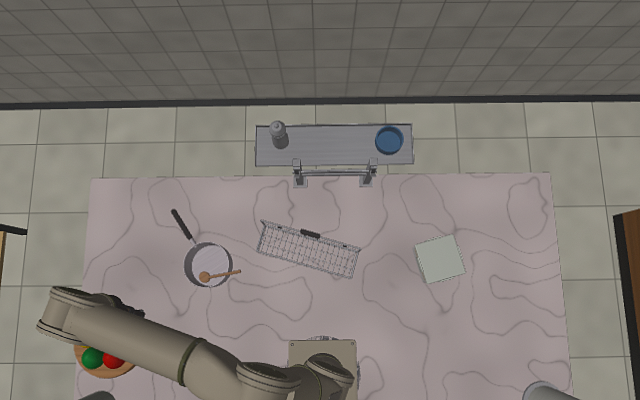

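```bash
cat > t.py <<'E'
from h import *
S=model("side");T=model("top")
def tri(a,b):
    c1,d1=ray(S,a);c2,d2=ray(T,b)
    d1/=np.linalg.norm(d1);d2/=np.linalg.norm(d2)
    s=np.linalg.lstsq(np.c_[d1,-d2],c2-c1,rcond=None)[0]
    p,q=c1+s[0]*d1,c2+s[1]*d2
    return (p+q)/2,np.linalg.norm(p-q)
if __name__=="__main__":
  for n,a,b in [("basket",(271.3,244.6),(304.2,253.1)),("grip",(279.6,193.7),(309,236.4)),("barL",(276.9,183.4),(275.1,225.2)),("barR",(286.2,231.3),(347.4,243.9)),("seatL",(329.9,167.1),(299.2,173.4)),("seatR",(369.9,204.8),(373.7,172.3)),("grinder",(353.9,158.7),(277.9,140.1)),("ram",(419.3,216.9),(387.1,141.8)),("pan",(224.1,194.8),(210.3,267.5)),("cont",(324.1,363),(435.8,258.3))]:
    p,e=tri(a,b);print(n,np.round(p*1000),round(e*1000,1))
E
python3 t.py
```

```text
basket [420.  57.  -6.] 16.5
grip [455.  35. 188.] 12.1
barL [492. 147. 152.] 2.8
barR [428. -87. 147.] 1.5
seatL [645.  66. 213.] 7.5
seatR [ 642. -170.  219.] 10.5
grinder [771. 138. 177.] 4.5
ram [ 761. -225.  174.] 2.2
pan [366. 390.   5.] 4.9
cont [ 384. -405.    8.] 3.9
```

The side and top pictures agree. The basket is in the middle (top px ~309,240), yawed about -15°. The hooks are at top px (299,173) and (374,172), and the saucepan and box stand clear on either side. Next I'll refine with masks and depth.

Run:
```python
from h import *
o=monitor.get_obs(); print(np.round(Rn.from_quat(o["ee_rot"]).as_matrix(),3).tolist())
for c in ("side","top"):
    p,d=viewer.camera(c);M=model(c)
    for n in ("grip","basket","shelf","grinder","ramekin","saucepan"):
        for r in viewer.regions_of(n,c)[:1]:
            v,u=np.nonzero(r["region"]&(d>0)); X=world(M,np.c_[u,v],d[v,u])*1000
            print(c,n,round(r["score"],2),r["box"],len(u),"med",np.round(np.median(X,0)),"p2",np.round(np.percentile(X,2,0)),"p98",np.round(np.percentile(X,98,0)))
            np.save(f"{c}_{n}.npy",X)
c="top";p,d=viewer.camera(c)
cv2.imwrite("pics/topz.png",cv2.resize(p[110:290,240:430],None,fx=4,fy=4,interpolation=cv2.INTER_CUBIC)[:600])
c="side";p,d=viewer.camera(c)
cv2.imwrite("pics/sidez.png",cv2.resize(p[110:290,240:440],None,fx=4,fy=4,interpolation=cv2.INTER_CUBIC)[:600])
```

```text
[[0.0, 0.383, 0.924], [0.0, 0.924, -0.383], [-1.0, 0.0, 0.0]]
side grip 0.72 [248.7, 176.7, 44.4, 108.3] 1067 med [415. -28.  26.] p2 [ 326. -133.   -2.] p98 [510. 208. 188.]
side basket 0.97 [253.9, 185.2, 37.2, 96.1] 528 med [426. -15.  49.] p2 [ 324. -133.    0.] p98 [492. 166. 189.]
side shelf 0.68 [322.8, 145.2, 138.4, 120.8] 6264 med [703. -90. 175.] p2 [ 649. -308.    3.] p98 [823. 206. 255.]
side grinder 0.91 [348.1, 117.5, 16.8, 47.0] 671 med [759. 110. 248.] p2 [744. 100. 178.] p98 [790. 141. 323.]
side ramekin 0.57 [403.8, 192.6, 36.1, 35.3] 1015 med [ 763. -227.  201.] p2 [ 716. -273.  174.] p98 [ 823. -131.  222.]
side saucepan 0.71 [198.5, 147.5, 61.2, 57.8] 1651 med [376. 368.  55.] p2 [300. 305.   4.] p98 [533. 487. 101.]
top grip 0.6 [254.8, 224.3, 101.5, 50.6] 485 med [459.  41.  46.] p2 [ 345. -125.   -2.] p98 [509. 219. 192.]
top basket 0.86 [256.1, 223.4, 106.3, 54.2] 632 med [463.  65.  45.] p2 [ 345. -125.   -5.] p98 [513. 219. 191.]
top shelf 0.62 [253.3, 120.1, 161.9, 66.5] 6470 med [738. -38. 176.] p2 [ 656. -301.    7.] p98 [822. 204. 256.]
top grinder 0.93 [268.0, 121.1, 21.6, 26.4] 436 med [756. 126. 292.] p2 [743. 103. 175.] p98 [793. 161. 330.]
top ramekin 0.95 [378.0, 125.3, 24.0, 29.0] 670 med [ 766. -229.  185.] p2 [ 716. -267.  176.] p98 [ 801. -183.  225.]
top saucepan 0.77 [173.3, 210.1, 66.2, 76.3] 2141 med [383. 407.  11.] p2 [303. 309.  -2.] p98 [541. 495. 110.]
```

View pics/topz.png

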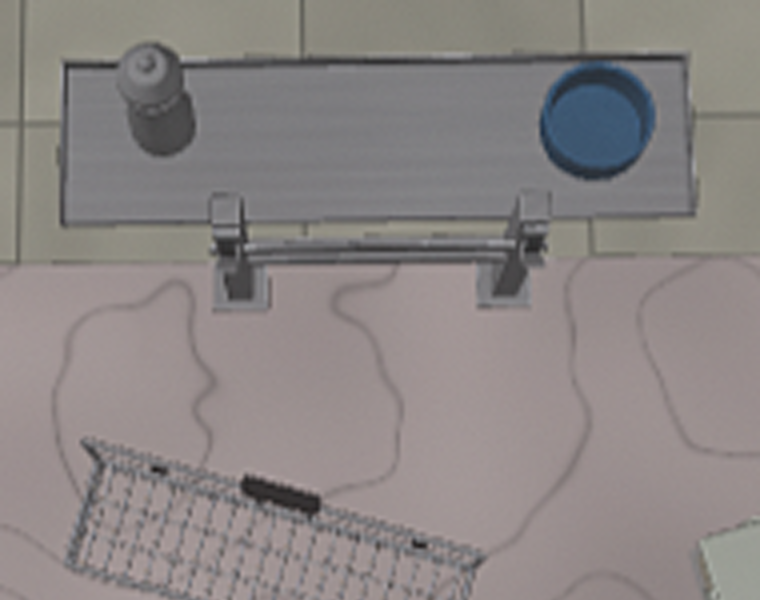

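View pics/sidez.png

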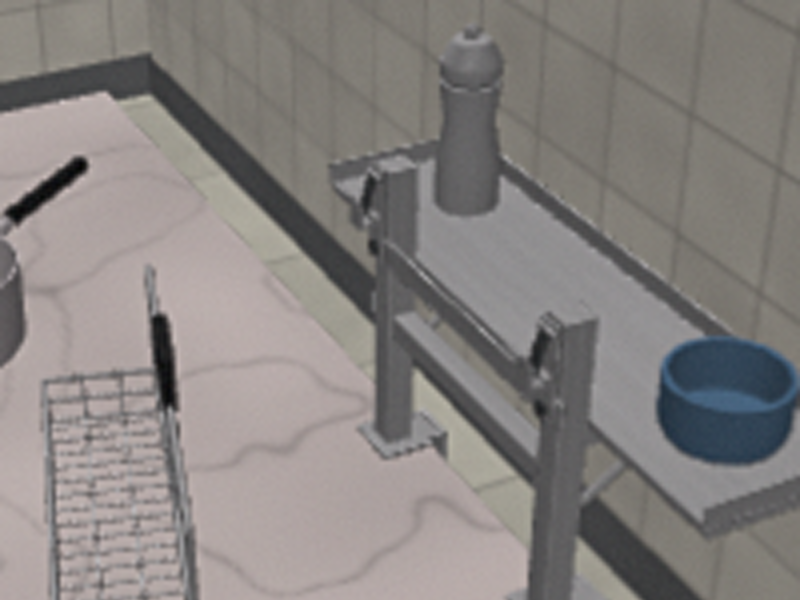

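send_rows(grip=[0, 0, 0, 0, 0], offset=[[-14, -24, 23], [-28, -48, 46], [-42, -72, 69], [-56, -96, 92], [-70, -120, 115]], twist=[7, 14, 21, 28, 35])

```text
clock: 2.47
position: [0.2999, 0.421, 0.302]
ee_rot: [0.342, 0.619, -0.342, 0.619]
ft_force: [0.1, 0.9, 0.2]
grip_width: 1.001
```

```bash
cat >> h.py <<'E'
def plan(target,yaw_y,o=None):
    """offset (mm) in tool axes and twist (deg) to a world TCP target, tool-y yaw (deg)"""
    o=o or monitor.get_obs(); R=Rn.from_quat(o["ee_rot"]).as_matrix()
    off=R.T@(np.asarray(target)-o["position"])*1000
    y=np.degrees(np.arctan2(R[1,1],R[0,1])); tw=-((yaw_y-y+180)%360-180)
    print("clock",round(float(o["clock"]),2),"pos",np.round(np.array(o["position"])*1000,1),"yaw_y",round(y,2),"F",np.round(o["ft_force"],1),"T",np.round(o["torque"],2),"gw",round(float(o["grip_width"]),3))
    print("off",np.round(off,1),"twist",round(tw,2),"rows",np.linalg.norm(off)/41.7,abs(tw)/7.16, "q",np.round(o["joint_pos"],2), "xaxis",np.round(R[:,0],4))
E
python3 -c "
from h import *
plan([.40,.03,.31],-15.3)
for f in ('top','side'):
  X=np.load(f+'_grip.npy'); k=X[:,2]>165; print(f,k.sum(),np.round(X[k].mean(0)),np.round(np.median(X[k],0)))
  X=np.load(f+'_basket.npy'); k=(X[:,2]>120)&(X[:,2]<165);Y=X[k]; print(len(Y),np.round(np.polyfit(Y[:,1],Y[:,0],1),3),Y[:,1].min(),Y[:,1].max(),np.median(Y[:,2]))
"
```

```text
clock 2.47 pos [299.9 421.  302. ] yaw_y 32.15 F [0.1 0.9 0.2] T [ 0.03 -0.05  0.01] gw 1.001
off [  -8.2 -123.3  384.3] twist 47.45 rows 9.680378569215259 6.627132953567235 q [-1.1   0.06  0.06  1.63 -0.    1.45 -0.48] xaxis [-0.e+00  5.e-04 -1.e+00]
top 85 [461.  35. 186.] [461.  36. 188.]
90 [3.04000e-01 4.49974e+02] -126.28808626299568 184.1871792654658 148.76220215032453
side 78 [458.  21. 183.] [458.  15. 187.]
114 [2.93000e-01 4.51292e+02] -136.59492818568017 138.93048531272547 148.0390819344259
```

send_rows(grip=[0, 0, 0, 0, 0], offset=[[-2, -15, 37], [-3, -30, 74], [-4, -45, 111], [-5, -58, 148], [-6, -70, 186]], twist=[7, 14, 21, 28, 35])

```text
clock: 2.88
position: [0.3403, 0.2262, 0.3075]
ee_rot: [0.513, 0.488, -0.512, 0.487]
ft_force: [0.8, 0.2, 0.6]
grip_width: 1.001
```

```bash
python3 -c "
from h import *
plan([.46,.03,.30],-16)"
```

```text
clock 2.88 pos [340.3 226.2 307.5] yaw_y -2.83 F [0.8 0.2 0.6] T [-0.03 -0.08 -0.04] gw 1.001
off [  7.4 129.3 190.1] twist 13.17 rows 5.515922966733017 1.8397195940643047 q [-0.93 -0.2   0.2   1.86  0.04  1.48 -0.79] xaxis [ 3.e-04  1.e-03 -1.e+00]
```

send_rows(grip=[0, 0, 0, 0, 0], offset=[[1, 22, 33], [2, 44, 66], [3, 66, 99], [5, 89, 132], [7, 112, 165]], twist=[3, 6, 9, 12, 13])

```text
clock: 3.3
position: [0.4457, 0.0563, 0.3007]
ee_rot: [0.564, 0.427, -0.563, 0.427]
ft_force: [1.3, 0.8, -0.3]
grip_width: 0.999
```

send_rows(grip=[0, 0, 0, 0, 0], offset=[[0, 5, 10], [0, 10, 25], [0, 10, 25], [0, 10, 25], [0, 10, 25]], twist=[0, 0, 0, 0, 0])

```text
clock: 3.72
position: [0.4479, 0.0326, 0.3004]
ee_rot: [0.563, 0.428, -0.562, 0.428]
ft_force: [-0.8, 0.5, 0.1]
grip_width: 1.001
```

```bash
python3 -c "
from h import *
o=monitor.get_obs();plan([.46,.03,.16],-16)
M=model('wrist',o);p,d=viewer.camera('wrist');cv2.imwrite('pics/w1.png',p)
v,u=np.nonzero(d>0);X=world(M,np.c_[u,v],d[v,u])*1000
img=p.astype(int).max(2)[v,u]
k=(X[:,2]>140)&(X[:,2]<200);
b=k&(X[:,2]<158)
print(b.sum());Y=X[b];print(np.round(np.polyfit(Y[:,1],Y[:,0],1),3),np.percentile(Y,[2,98],axis=0).round(),np.median(Y[:,2]))
g=k&(X[:,2]>175);Y=X[g];print(len(Y),np.percentile(Y,[2,50,98],axis=0).round(),Y.mean(0));
r=cv2.minAreaRect(Y[:,:2].astype(np.float32));print(r)
"
```

```text
clock 3.72 pos [447.9  32.6 300.4] yaw_y -15.43 F [-0.8  0.5  0.1] T [0.05 0.02 0.01] gw 1.001
off [140.4  12.4  -0.6] twist 0.57 rows 3.378963413751701 0.07903742240535208 q [-0.72 -0.14  0.5   1.81  0.07  1.45 -0.5 ] xaxis [ 1.e-04  5.e-04 -1.e+00]
3374
[3.62000e-01 3.75701e+02] [[  18. -166.  141.]
 [ 673.  179.  157.]] 148.0801652948677
17754 [[ 451. -285.  175.]
 [ 697.  -27.  176.]
 [ 731.  118.  199.]] [670.44671428 -38.37684008 180.63532884]
((462.69024658203125, 2.41455078125), (401.6983642578125, 742.068603515625), 69.33535766601562)
```

View pics/w1.png

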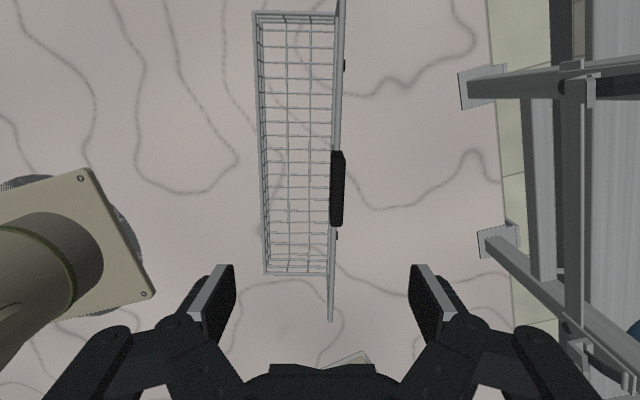

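The wrist picture shows the grip block at px (337,188), the bar from (341,10) to (331,320), and the shelf hooks at right around (585,90). The fingers straddle the grip's line. Next I'll fit the basket and shelf geometry.

```bash
python3 -c "
from h import *
o=monitor.get_obs()
M=model('wrist',o);p,d=viewer.camera('wrist')
v,u=np.nonzero(d>0);X=world(M,np.c_[u,v],d[v,u])*1000
b=(X[:,0]<530)&(X[:,0]>380)&(abs(X[:,1])<230)
k=b&(X[:,2]>140)&(X[:,2]<155);Y=X[k]
f=np.polyfit(Y[:,1],Y[:,0],1)
for _ in range(4):
  r=Y[:,0]-np.polyval(f,Y[:,1]);Y=Y[abs(r)<8];f=np.polyfit(Y[:,1],Y[:,0],1)
print(len(Y),f,np.degrees(np.arctan(f[0])),np.percentile(Y,[1,50,99],axis=0).round(1))
k=b&(X[:,2]>180)&(X[:,2]<195);Y=X[k];print(len(Y),np.percentile(Y,[2,50,98],axis=0).round(1),Y.mean(0).round(1));
print(cv2.minAreaRect(Y[:,:2].astype(np.float32)),np.polyval(f,Y[:,1].mean()))
# shelf
s=(X[:,0]>600)&(X[:,2]>200)&(X[:,0]<720)
Y=X[s];print('shelf',len(Y))
for sg in (1,-1):
  Z=Y[(Y[:,1]+52)*sg>60];print(sg,len(Z),np.percentile(Z,[2,50,98],axis=0).round(1).tolist() if len(Z) else '')
for n in ('grip','bar_left','bar_right','seat_left','seat_right'):
  for r in viewer.spot_point(n,'wrist')[:1]:
    c,dd=ray(M,r['position']); z={'grip':.173,'bar_left':.145,'bar_right':.145}.get(n,.21); P=c+dd*(z-c[2])/dd[2]; print(n,r['score'],np.round(r['position']),np.round(P*1000,1))
# top/side shelf structure
for f in ('top','side'):
  X=np.load(f+'_shelf.npy')
  t=X[(X[:,2]>251)&(X[:,2]<267)]
  for sg in (1,-1):
    Z=t[(t[:,1]+52)*sg>0];print(f,'upright top',sg,len(Z),np.percentile(Z,[3,50,97],axis=0).round(1).tolist() if len(Z) else '')
  D=X[(X[:,2]>165)&(X[:,2]<182)&(X[:,0]>650)];print(cv2.minAreaRect(D[:,:2].astype(np.float32)), np.median(D[:,2]))
"
```

```text
1544 [3.00788515e-01 4.49590268e+02] 16.74068348555617 [[ 412.5 -123.4  145.2]
 [ 479.3   99.   148. ]
 [ 506.2  184.8  151.5]]
962 [[449.2   7.9 183.4]
 [461.2  38.9 188.1]
 [472.8  66.2 189.8]] [461.1  38.4 187.9]
((460.7084045410156, 36.22861862182617), (63.480682373046875, 12.052661895751953), 73.34716796875) 461.1255102637245
shelf 7515
1 3305 [[626.8, 21.9, 200.5], [649.0, 77.3, 231.7], [672.6, 86.9, 251.4]]
-1 3673 [[631.4, -171.9, 200.9], [655.6, -156.2, 229.3], [681.6, -133.3, 258.2]]
grip 0.87 [336. 188.] [460.8  36.8 173. ]
bar_left 0.86 [342.  48.] [497.1 151.2 145. ]
bar_right 0.6 [331. 287.] [424.7 -83.4 145. ]
seat_left 0.76 [573.  88.] [644.7  74.9 210. ]
seat_right 0.94 [576. 347.] [ 646.2 -168.9  210. ]
top upright top 1 83 [[651.7, 60.6, 252.4], [667.7, 72.8, 258.2], [683.1, 82.4, 264.2]]
top upright top -1 82 [[652.6, -178.7, 253.0], [670.3, -166.5, 258.7], [685.9, -156.5, 264.1]]
((741.4432983398438, -47.476593017578125), (167.13107299804688, 517.6178588867188), 0.08846613019704819) 175.51803612462646
side upright top 1 68 [[651.3, 58.0, 251.1], [666.6, 66.3, 258.2], [684.6, 81.9, 261.6]]
side upright top -1 96 [[653.5, -181.9, 252.4], [667.2, -172.6, 257.8], [686.1, -157.1, 260.9]]
((741.3319091796875, -47.362030029296875), (525.6409301757812, 167.60833740234375), 89.55657958984375) 175.40024942384332
```

send_rows(grip=[0, 0, 0, 0, 0], offset=[[10, 6, -3], [40, 12, -7], [75, 12, -7], [110, 12, -7], [130, 12, -7]], twist=[1.2, 1.2, 1.2, 1.2, 1.2])

```text
clock: 4.48
position: [0.4601, 0.0348, 0.1662]
ee_rot: [-0.566, -0.422, 0.569, -0.421]
ft_force: [-0.6, -0.1, -0.3]
grip_width: 0.997
```

```bash
python3 -c "
from h import *
plan([.461,.0365,.156],-16.7)"
```

```text
clock 4.48 pos [460.1  34.8 166.2] yaw_y -16.77 F [-0.6 -0.1 -0.3] T [-0.05 -0.01  0.03] gw 0.997
off [10.2  0.4 -2. ] twist -0.07 rows 0.24888544731477485 0.009882450308388134 q [-0.71  0.    0.54  1.98 -0.    1.16 -0.46] xaxis [-0.0034 -0.0014 -1.    ]
```

send_rows(grip=[0, 0, 100, 180, 255], offset=[[10, 0, -2], [10, 0, -2], [10, 0, -2], [10, 0, -2], [10, 0, -2]], twist=[0, 0, 0, 0, 0], newtons=80)

```text
clock: 4.9
position: [0.463, 0.0372, 0.1617]
ee_rot: [0.568, 0.422, -0.566, 0.422]
ft_force: [-0.1, -0.1, 0.2]
grip_width: 0.607
```

send_rows(grip=[255, 255, 255, 255, 255], offset=[[0, 0, 0], [0, 0, 0], [0, 0, 0], [0, 0, 0], [0, 0, 0]], twist=[0, 0, 0, 0, 0])

```text
clock: 5.32
position: [0.4626, 0.037, 0.1607]
ee_rot: [0.568, 0.422, -0.567, 0.422]
ft_force: [1.9, -0.8, 1.7]
grip_width: 0.124
```

```bash
python3 -c "
from h import *
o=monitor.get_obs();plan([.461,.0365,.156],-16.7)
p,d=viewer.camera('wrist');cv2.imwrite('pics/w2.png',p)"
```

```text
clock 5.32 pos [462.6  37.  160.7] yaw_y -16.71 F [ 1.9 -0.8  1.7] T [-0.07 -0.37 -0.02] gw 0.124
off [ 4.7 -1.4  1. ] twist -0.01 rows 0.12003505400864481 0.0016713090990475843 q [-0.71  0.01  0.54  1.99 -0.01  1.14 -0.46] xaxis [ 1.3e-03  3.0e-04 -1.0e+00]
```

View pics/w2.png

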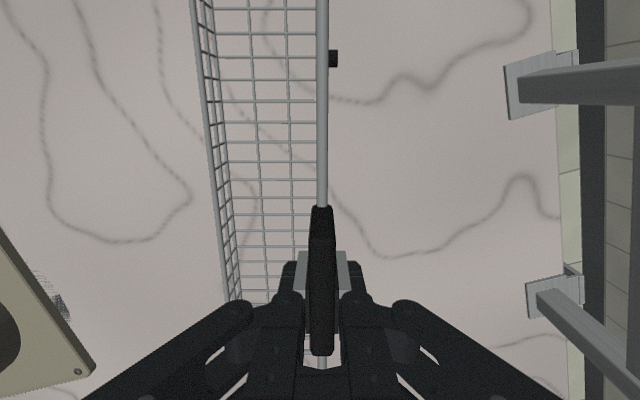

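Grip block is held at px (322,280), in line with the fingers. Now I lift.

send_rows(grip=[255, 255, 255, 255, 255], offset=[[-10, 0, 0], [-30, 0, 0], [-50, 0, 0], [-70, 0, 0], [-90, 0, 0]], twist=[0, 0, 0, 0, 0])

```text
clock: 5.78
position: [0.4613, 0.0368, 0.2512]
ee_rot: [-0.567, -0.422, 0.568, -0.422]
ft_force: [0.1, -0.5, -4.6]
grip_width: 0.127
```

```bash
python3 -c "
from h import *
plan([.58,-.0485,.29],.3)"
```

```text
clock 5.78 pos [461.3  36.8 251.2] yaw_y -16.71 F [ 0.1 -0.5 -4.6] T [-0.03 -0.17 -0.02] gw 0.127
off [-39.  138.2  47.6] twist -17.01 rows 3.6276516474963008 2.375848828225918 q [-0.72 -0.07  0.52  1.86  0.04  1.35 -0.5 ] xaxis [-1.6e-03 -4.0e-04 -1.0e+00]
```

send_rows(grip=[255, 255, 255, 255, 255], offset=[[-10, 25, 8], [-20, 55, 19], [-30, 85, 29], [-39, 115, 40], [-39, 138, 48]], twist=[-3, -7, -11, -15, -17])

```text
clock: 6.2
position: [0.582, -0.0501, 0.291]
ee_rot: [0.498, 0.502, -0.497, 0.503]
ft_force: [0.2, 0.8, -3.6]
grip_width: 0.125
```

send_rows(grip=[255, 255, 255, 255, 255], offset=[[0, 0, 0], [0, 0, 0], [0, 0, 0], [0, 0, 0], [0, 0, 0]], twist=[0, 0, 0, 0, 0])

```text
clock: 6.62
position: [0.5799, -0.0478, 0.2894]
ee_rot: [0.499, 0.502, -0.498, 0.501]
ft_force: [-0.2, 0.1, -4.5]
grip_width: 0.128
```

```bash
cat > look.py <<'E'
import sys
from h import *
from t import tri
tag=sys.argv[1]
o=monitor.get_obs();plan([.6455,-.0485,.29],.3,o)
W=model('wrist',o);ims={}
pts={}
for c in ('wrist','side','top'):
    M=W if c=='wrist' else model(c)
    p,d=viewer.camera(c);ims[c]=(p,d,M)
    for n in ('seat_left','seat_right','bar_left','bar_right'):
        r=viewer.spot_point(n,c)
        if r: pts[c,n]=np.array(r[0]['position']);print(c,n,round(r[0]['score'],2),np.round(pts[c,n],1))
    cv2.imwrite(f'pics/{c}_{tag}.png',p);np.save(f'd_{c}_{tag}.npy',d)
for n in ('seat_left','seat_right','bar_left','bar_right'):
    A=[];b=[]
    for c in ('wrist','side','top'):
        if (c,n) in pts:
            c0,dd=ray(ims[c][2],pts[c,n]);dd/=np.linalg.norm(dd);P=np.eye(3)-np.outer(dd,dd);A.append(P);b.append(P@c0)
    if len(A)<2: continue
    X=np.linalg.lstsq(np.vstack(A),np.hstack(b),rcond=None)[0]
    print(n,np.round(X*1000,1),'res',[np.round(np.linalg.norm(a@X-q)*1000,1) for a,q in zip(A,b)])
E
python3 look.py a
```

```text
clock 6.62 pos [579.9 -47.8 289.4] yaw_y 0.35 F [-0.2  0.1 -4.5] T [ 0.   -0.1   0.06] gw 0.128
off [-0.6 65.6  1.1] twist 0.05 rows 1.574257929236298 0.006871920927274329 q [-0.55  0.24  0.67  1.52 -0.15  1.44  0.13] xaxis [-2.e-04  1.e-03 -1.e+00]
wrist seat_left 0.73 [423.5  40.4]
wrist bar_left 0.66 [322.4  23.8]
side seat_left 0.67 [328.6 166.9]
side seat_right 0.64 [369.9 203.6]
side bar_left 0.83 [310.2 151.6]
side bar_right 0.98 [355.4 194.7]
top seat_left 0.64 [296.8 174.9]
top seat_right 0.64 [369.9 172.1]
top bar_right 0.64 [374.2 187.7]
seat_left [642.7  74.2 210.1] res [np.float64(1.1), np.float64(2.5), np.float64(1.8)]
seat_right [ 646.3 -159.1  214. ] res [np.float64(2.9), np.float64(2.9)]
bar_left [577.4  69.5 279.6] res [np.float64(0.3), np.float64(0.3)]
bar_right [ 589.4 -167.2  262.2] res [np.float64(2.3), np.float64(2.3)]
```

View pics/wrist_a.png

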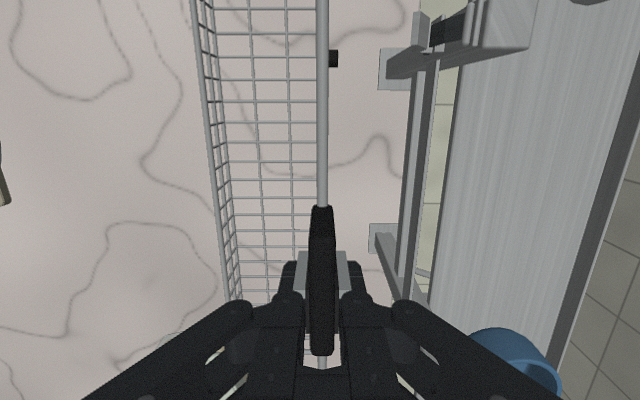

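View pics/side_a.png

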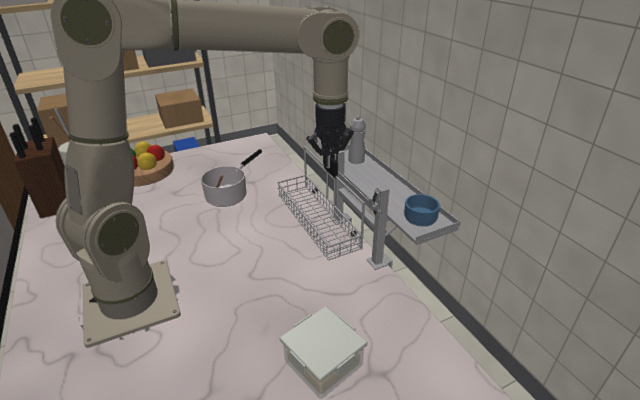

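Wrist picture: bar runs down px column ~322, the left hook is at (420,30) and the hook bar at (415,60–270). The side picture shows the basket level in front of the shelf. I'll measure bar against hooks in the same depth frame.

Run:
```python
from h import *
o=monitor.get_obs()
def cloud(c):
    M=model(c,o);d=np.load(f'd_{c}_a.npy');v,u=np.nonzero(d>0);return np.c_[u,v],world(M,np.c_[u,v],d[v,u])*1000
uv,X=cloud('wrist')
# bar
k=(abs(uv[:,0]-322)<8)&(uv[:,1]<195)&(X[:,2]>240)
Y=X[k];print('bar n',len(Y))
for lo in range(-20,110,25):
    Z=Y[(Y[:,1]>=lo)&(Y[:,1]<lo+25)]
    if len(Z): print(lo,len(Z),np.round([Z[:,0].min(),np.median(Z[:,0]),Z[:,0].max(),np.median(Z[:,2]),np.percentile(Z[:,2],90)],1))
print('fit x(y)',np.polyfit(Y[:,1],Y[:,0],1),'z(y)',np.polyfit(Y[:,1],Y[:,2],1))
# hook bar/ hook
s=(X[:,0]>622)&(X[:,0]<690)&(X[:,2]>150)
Y=X[s]
for lo in range(-140,110,20):
    Z=Y[(Y[:,1]>=lo)&(Y[:,1]<lo+20)&(Y[:,0]<675)]
    if len(Z)>20:
        h,e=np.histogram(Z[:,2],bins=range(150,275,5)); t=[(int(e[i]),int(h[i]),float(np.round(np.median(Z[(Z[:,2]>=e[i])&(Z[:,2]<e[i]+5),0]),1))) for i in range(len(h)) if h[i]>25]
        print(lo,t)
p=cv2.imread('pics/wrist_a.png');cv2.imwrite('pics/wz.png',cv2.resize(p[0:120,300:500],None,fx=4,fy=4,interpolation=cv2.INTER_CUBIC))
```

```text
bar n 2373
-20 332 [575.5 578.7 581.4 276.7 277.8]
5 600 [575.5 578.1 581.2 276.6 277.7]
30 686 [575.5 578.3 581.2 276.7 277.8]
55 755 [575.5 578.2 581.1 276.7 277.9]
fit x(y) [-3.89156469e-03  5.78454835e+02] z(y) [1.21165025e-03 2.76574383e+02]
-140 [(180, 29, 657.2), (185, 31, 657.2), (190, 31, 657.3), (195, 28, 657.2), (200, 41, 658.2)]
-120 [(180, 30, 657.3), (185, 31, 657.2), (190, 34, 657.1), (195, 40, 657.2), (200, 69, 658.2)]
-100 [(180, 30, 657.2), (185, 35, 657.2), (190, 35, 657.1), (195, 44, 657.2), (200, 74, 658.3)]
-80 [(180, 36, 657.1), (185, 43, 657.2), (190, 37, 657.1), (195, 46, 657.2), (200, 78, 658.2)]
-60 [(180, 32, 657.2), (185, 45, 657.1), (190, 40, 657.1), (195, 53, 657.1), (200, 85, 658.3)]
-40 [(180, 34, 657.1), (185, 43, 657.1), (190, 51, 657.1), (195, 58, 657.2), (200, 88, 658.2)]
-20 [(180, 38, 657.1), (185, 47, 657.0), (190, 51, 657.0), (195, 69, 657.1), (200, 94, 658.3)]
0 [(180, 44, 657.1), (185, 56, 657.1), (190, 53, 657.1), (195, 72, 657.1), (200, 100, 658.3)]
20 [(180, 47, 657.1), (185, 57, 657.1), (190, 66, 657.1), (195, 62, 657.1), (200, 114, 658.3)]
40 [(180, 51, 657.1), (185, 67, 657.1), (190, 63, 657.1), (195, 91, 657.2), (200, 117, 658.3)]
60 [(150, 30, 660.2), (155, 29, 660.1), (185, 48, 656.8), (190, 53, 656.6), (195, 47, 657.3), (200, 55, 658.3), (205, 41, 660.5), (210, 46, 661.0), (215, 161, 646.7), (220, 176, 652.7), (225, 190, 644.9), (230, 254, 645.1), (235, 318, 645.7), (240, 409, 646.9), (245, 543, 647.5), (250, 270, 651.4), (255, 1605, 662.9), (260, 461, 662.7)]
80 [(240, 32, 654.0), (245, 26, 629.6), (255, 340, 662.9), (260, 81, 660.7)]
```

View pics/wz.png

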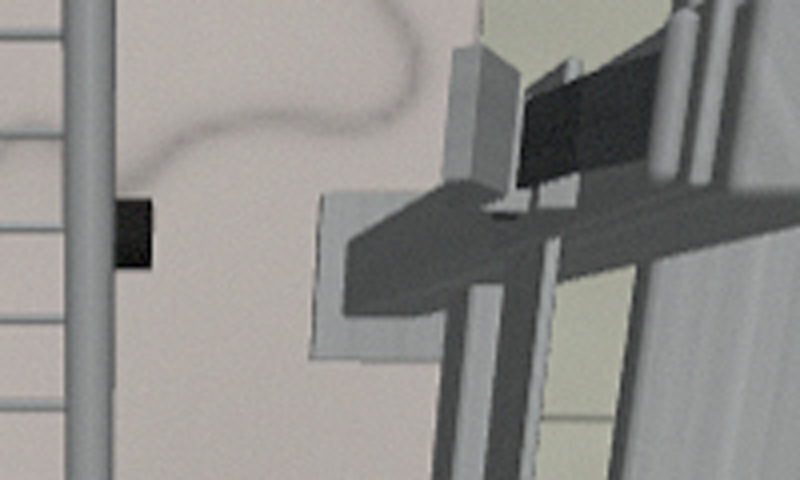

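Run:
```python
from h import *
o=monitor.get_obs()
def cloud(c):
    M=model(c,o);d=np.load(f'd_{c}_a.npy');v,u=np.nonzero(d>0);return np.c_[u,v],world(M,np.c_[u,v],d[v,u])*1000
uv,X=cloud('wrist')
s=(X[:,1]>-120)&(X[:,1]<50)&(X[:,0]>655)&(X[:,0]<664)&(X[:,2]>198)&(X[:,2]<210)
Z=X[s];print('hookbar top',len(Z),np.percentile(Z[:,2],[50,75,90,98]).round(1),np.percentile(Z[:,0],[2,50,98]))
for a in (-100,-50,0,40):
  q=Z[abs(Z[:,1]-a)<20];q=q[q[:,0]>658];print(a,np.median(q[:,2]).round(2))
h=X[(X[:,1]>58)&(X[:,1]<90)&(X[:,0]>620)&(X[:,0]<662)&(X[:,2]>196)&(X[:,2]<275)]
for z in range(200,262,3):
    q=h[abs(h[:,2]-z)<1.5]
    if len(q)<5: continue
    H,e=np.histogram(q[:,0],bins=np.arange(622,663,2)); print(z,[(int(e[i]),int(H[i])) for i in range(len(H)) if H[i]>2],q[:,1].min().round(1),q[:,1].max().round(1))
u=X[(X[:,1]>45)&(X[:,1]<62)&(X[:,2]<170)&(X[:,2]>60)&(X[:,0]>650)&(X[:,0]<670)];print('upright front',np.percentile(u[:,0],[2,10,50,90]),np.percentile(u[:,1],[2,98]))
for c in('side','top'):
  uv,X=cloud(c)
  for sg,y0 in((1,72),(-1,-168)):
    h=X[(abs(X[:,1]-y0)<16)&(X[:,0]>618)&(X[:,0]<662)&(X[:,2]>190)&(X[:,2]<275)]
    print(c,sg,len(h)); 
    for z in range(195,262,6):
      q=h[abs(h[:,2]-z)<3]
      if len(q)>1: print(z,len(q),np.percentile(q[:,0],[5,50,95]).round(1),np.percentile(q[:,1],[5,95]).round(1))
```

```text
hookbar top 974 [200.9 201.4 201.8 202.4] [656.77339127 657.96474043 659.92846135]
-100 201.18
-50 201.06
0 201.18
40 200.97
200 [(654, 12), (656, 28), (658, 26), (660, 5)] 58.4 89.6
203 [(654, 4), (656, 6), (658, 6), (660, 8)] 58.3 89.4
206 [(652, 3), (654, 9), (660, 4)] 62.2 66.1
209 [(654, 7), (660, 4)] 62.0 65.7
212 [(654, 8), (660, 8)] 61.6 65.3
215 [(634, 3), (636, 8), (640, 3), (644, 3), (652, 4), (654, 4), (660, 5)] 61.5 79.9
218 [(640, 3), (642, 5), (644, 45), (646, 15), (648, 9), (652, 5), (654, 10), (660, 8)] 61.2 81.4
221 [(634, 3), (636, 6), (646, 4), (648, 18), (650, 20), (652, 20), (654, 15), (660, 5)] 61.3 77.6
224 [(636, 5), (638, 3), (642, 14), (644, 5), (648, 5), (650, 4), (652, 12), (654, 19), (660, 8)] 61.6 83.8
227 [(642, 29), (644, 31), (652, 5), (654, 27), (660, 13)] 61.2 84.0
230 [(642, 4), (644, 49), (652, 9), (654, 18), (660, 8)] 61.4 83.9
233 [(636, 4), (638, 39), (640, 7), (644, 67), (652, 11), (654, 25), (660, 9)] 61.2 84.0
236 [(634, 3), (636, 37), (638, 27), (644, 54), (646, 6), (652, 9), (654, 28), (660, 13)] 61.2 83.8
239 [(632, 4), (634, 41), (636, 
[... 1499 characters left out ...]
 [654.2 654.3 654.4] [65.7 79.9]
237 7 [636.6 646.6 656. ] [62.5 79.5]
243 16 [628.4 635.7 652.2] [63.7 80.1]
249 8 [630.5 649.6 659.1] [63.1 80.8]
255 19 [629.6 654.5 661.5] [63.9 82.5]
261 10 [651.9 656.3 659.4] [65.  80.7]
top -1 86
195 3 [657.8 657.8 658.4] [-176.9 -153.8]
201 4 [656.7 658.9 659.7] [-178.6 -152.9]
213 4 [646.3 648.  658.5] [-173.1 -155.7]
219 6 [642.5 645.1 653.4] [-165.6 -159.9]
225 7 [639.5 653.5 655.9] [-169.9 -157.5]
231 4 [644.9 650.2 660.2] [-167.2 -156. ]
237 10 [631.9 636.7 647.1] [-172.3 -162.5]
243 15 [628.4 635.6 656.6] [-173.  -157.8]
249 7 [649.7 650.6 654.7] [-174.7 -157.8]
255 21 [651.8 657.  661.8] [-174.9 -159.4]
261 3 [656.3 656.7 656.7] [-176.6 -162.4]
```

send_rows(grip=[255, 255, 255, 255, 255], offset=[[0, 15, 0], [0, 35, 0], [0, 52, 0], [0, 62, 0], [0, 66, 0]], twist=[0.2, 0.2, 0.2, 0.2, 0.2])

```text
clock: 7.78
position: [0.6475, -0.0479, 0.2885]
ee_rot: [0.499, 0.501, -0.5, 0.501]
ft_force: [0.7, -0.1, -4.6]
grip_width: 0.123
```

send_rows(grip=[255, 255, 255, 255, 255], offset=[[0, 0, 0], [0, 0, 0], [0, 0, 0], [0, 0, 0], [0, 0, 0]], twist=[0, 0, 0, 0, 0])

```text
clock: 8.2
position: [0.6461, -0.0483, 0.2897]
ee_rot: [0.5, 0.5, -0.499, 0.5]
ft_force: [-0.4, -0.2, -4.4]
grip_width: 0.123
```

```bash
cat > m.py <<'E'
import sys
from h import *
tag=sys.argv[1]
o=monitor.get_obs();plan([.6455,-.0485,.29],.3,o)
M=model('wrist',o);p,d=viewer.camera('wrist');cv2.imwrite(f'pics/w_{tag}.png',p)
v,u=np.nonzero(d>0);uv=np.c_[u,v];X=world(M,uv,d[v,u])*1000
zt=(o['position'][2]*1000-14.4+3)
k=(abs(uv[:,0]-322)<9)&(uv[:,1]<195)&(abs(X[:,2]-zt)<12);Y=X[k]
f=np.polyfit(Y[:,1],Y[:,0],1);Q=[]
for lo in range(-20,100,20):
    Z=Y[(Y[:,1]>=lo)&(Y[:,1]<lo+20)]
    if len(Z)>30: Q.append((lo+10,(Z[:,0].min()+Z[:,0].max())/2,np.percentile(Z[:,2],90)))
Q=np.array(Q);print('bar',len(Y),np.round(Q,1).tolist())
s=X[(X[:,1]>-130)&(X[:,1]<50)&(X[:,0]>650)&(X[:,0]<662)&(X[:,2]>183)&(X[:,2]<199)]
if len(s)>50: print('hookbar face x(y)',np.polyfit(s[:,1],s[:,0],1),len(s))
s=X[(X[:,1]>-130)&(X[:,1]<50)&(X[:,0]>657.5)&(X[:,0]<662)&(X[:,2]>196)&(X[:,2]<206)]
if len(s): print('hookbar top',np.median(s[:,2]),len(s))
h=X[(X[:,1]>60)&(X[:,1]<84)&(X[:,0]>625)&(X[:,0]<657)&(X[:,2]>205)&(X[:,2]<266)]
for x in range(625,657,2):
    q=h[abs(h[:,0]-x)<1]
    if len(q)>4: print(x,len(q),np.percentile(q[:,2],[5,50,95]).round(1),end=' ; ')
print()
for sg in ('left','right'):
    for q in viewer.regions_of('catch_'+sg,'wrist')[:1]: print('catch',sg,q['score'],np.round(q['box']))
E
python3 m.py b
```

```text
clock 8.2 pos [646.1 -48.3 289.7] yaw_y 0.09 F [-0.4 -0.2 -4.4] T [ 0.01 -0.17  0.06] gw 0.123
off [-0.3 -0.6  0.2] twist -0.21 rows 0.01727241218501857 0.028796382574285122 q [-0.47  0.41  0.66  1.33 -0.25  1.48  0.18] xaxis [ 5.e-04  5.e-04 -1.e+00]
bar 2376 [[-10.0, 644.5, 277.9], [10.0, 644.2, 278.0], [30.0, 644.1, 278.1], [50.0, 644.3, 278.1], [70.0, 644.3, 278.2]]
hookbar face x(y) [-2.19785867e-03  6.56374351e+02] 161
hookbar top 201.21050436518058 394
625 13 [244.3 245.2 246.6] ; 627 114 [244.7 246.1 247.4] ; 629 134 [245.1 247.1 248.8] ; 631 138 [242.7 244.8 246.6] ; 633 133 [239.5 241.9 243.7] ; 635 135 [235.8 238.9 240.6] ; 637 124 [226.  235.8 237.5] ; 639 137 [217.4 232.5 235.1] ; 649 169 [221.4 249.2 256.3] ; 651 197 [221.7 256.8 258.1] ; 653 234 [221.5 257.5 261.5] ; 655 224 [227.4 260.9 262.3] ; 
catch left 0.77 [333.   0.   9.  43.]
catch right 0.51 [396. 346.  42.  53.]
```

View pics/w_b.png

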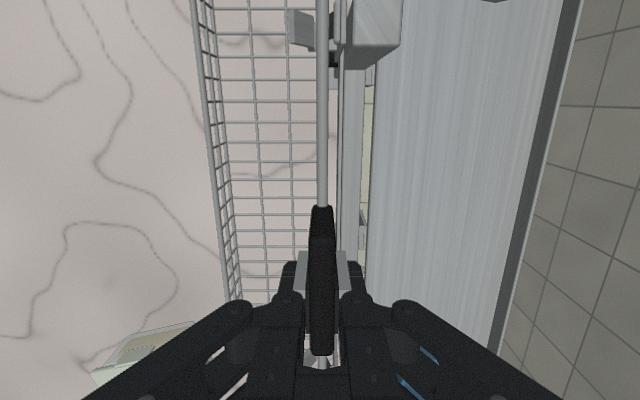

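The wrist picture shows the bar (column 322) directly over the left hook's throat, with the tip at (303,30) and the back plate at (340,30). Now descend into the flare, above the catches.

send_rows(grip=[255, 255, 255, 255, 255], offset=[[6, 0, 0], [13, 0, 0], [20, 0, 0], [26, 0, 0], [30, 0, 0]], twist=[0, 0, 0, 0, 0])

```text
clock: 8.77
position: [0.6459, -0.0481, 0.2579]
ee_rot: [0.499, 0.501, -0.5, 0.5]
ft_force: [-4.0, 0.5, 0.1]
grip_width: 0.127
```

send_rows(grip=[255, 255, 255, 255, 255], offset=[[1, 0, 0], [2, 0, 0], [3, 0, 0], [4, 0, 0], [4, 0, 0]], twist=[0, 0, 0, 0, 0])

```text
clock: 9.18
position: [0.6458, -0.0484, 0.2559]
ee_rot: [0.499, 0.501, -0.5, 0.5]
ft_force: [-7.6, 0.3, 1.8]
grip_width: 0.122
```

```bash
python3 m.py c; python3 -c "
from h import *
for c in ('side','top'):
  p,d=viewer.camera(c); cv2.imwrite(f'pics/{c}_c.png',cv2.resize(p[130:230,280:400] if c=='side' else p[150:200,280:400],None,fx=6,fy=6,interpolation=cv2.INTER_CUBIC))
"
```

```text
clock 9.18 pos [645.8 -48.4 255.9] yaw_y 0.09 F [-7.6  0.3  1.8] T [0.14 1.65 0.16] gw 0.122
off [-34.1  -0.3   0.1] twist -0.21 rows 0.818792946492264 0.029164827564390036 q [-0.47  0.42  0.65  1.39 -0.25  1.42  0.19] xaxis [-1.2e-03  5.0e-04 -1.0e+00]
bar 2474 [[-10.0, 643.6, 244.1], [10.0, 643.8, 244.4], [30.0, 643.6, 244.3], [50.0, 643.5, 244.2], [70.0, 644.2, 244.5]]
hookbar face x(y) [-1.93522435e-03  6.56390162e+02] 238
hookbar top 201.2874221957934 482
625 11 [244.2 245.2 245.7] ; 627 135 [245.  246.3 247.3] ; 629 156 [244.7 247.  248.5] ; 631 169 [242.6 244.7 246.8] ; 633 166 [239.2 241.9 243.8] ; 635 169 [231.8 238.9 240.7] ; 637 191 [222.  235.9 237.9] ; 639 190 [217.2 232.5 234.8] ; 641 141 [241.3 242.7 244.1] ; 643 231 [242.5 243.7 245. ] ; 645 190 [242.  243.3 244.5] ; 647 185 [219.  242.7 246.2] ; 649 191 [221.  247.6 251.4] ; 651 221 [220.7 256.5 258. ] ; 653 273 [219.  256.9 260.8] ; 655 233 [216.8 260.5 262. ] ; 
catch left 0.9 [331.   0.  16.  30.]
```

View pics/side_c.png

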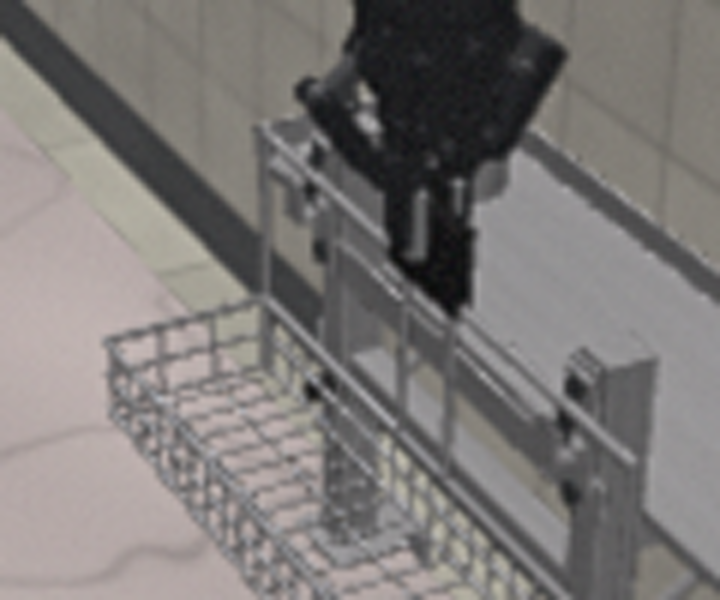

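View pics/w_c.png

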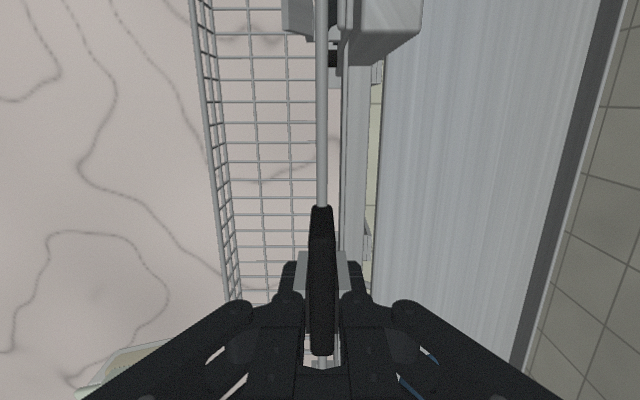

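Contact with the catches is symmetric: Fx -7.6 N, vertical about 6 N, moments small. Continuing slowly.

send_rows(grip=[255, 255, 255, 255, 255], offset=[[1, 0, 0], [2, 0, 0], [3, 0, 0], [4, 0, 0], [5, 0, 0]], twist=[0, 0, 0, 0, 0])

```text
clock: 9.85
position: [0.6454, -0.0487, 0.2508]
ee_rot: [0.499, 0.501, -0.5, 0.5]
ft_force: [-9.5, -0.2, 2.3]
grip_width: 0.125
```

```bash
python3 -c "
from h import *
plan([.6455,-.0485,.25],0)"
```

```text
clock 9.85 pos [645.4 -48.7 250.8] yaw_y 0.06 F [-9.5 -0.2  2.3] T [0.09 2.11 0.06] gw 0.125
off [ 0.8  0.1 -0.2] twist 0.06 rows 0.019251911278730913 0.00865071641453104 q [-0.47  0.42  0.65  1.4  -0.26  1.41  0.19] xaxis [-2.e-03  2.e-04 -1.e+00]
```

send_rows(grip=[255, 255, 255, 255, 255], offset=[[1, 0, 0], [2, 0, 0], [3, 0, 0], [4, 0, 0], [5, 0, 0]], twist=[0, 0, 0, 0, 0])

```text
clock: 10.27
position: [0.6453, -0.0488, 0.2457]
ee_rot: [0.499, 0.501, -0.5, 0.5]
ft_force: [-9.2, 0.1, 1.3]
grip_width: 0.124
```

```bash
python3 m.py d
```

```text
clock 10.27 pos [645.3 -48.8 245.7] yaw_y 0.06 F [-9.2  0.1  1.3] T [0.04 2.09 0.05] gw 0.124
off [-44.3   0.1  -0.3] twist -0.24 rows 1.0621722951741175 0.03418347732167937 q [-0.47  0.42  0.65  1.4  -0.26  1.4   0.19] xaxis [-2.2e-03  2.0e-04 -1.0e+00]
bar 2470 [[-10.0, 643.1, 234.1], [10.0, 643.4, 234.1], [30.0, 643.4, 234.2], [50.0, 643.1, 234.2], [70.0, 643.8, 234.8]]
hookbar face x(y) [-1.96563465e-03  6.56364864e+02] 265
hookbar top 201.29335878302857 504
625 16 [244.  245.2 245.9] ; 627 113 [244.8 246.4 247.7] ; 629 135 [242.8 246.9 248.3] ; 631 154 [241.4 244.8 246.7] ; 633 154 [238.7 241.8 243.8] ; 635 165 [227.1 238.9 240.6] ; 637 183 [219.7 235.7 237.5] ; 639 182 [217.  232.2 234.8] ; 641 185 [231.1 232.8 234.1] ; 643 220 [232.6 233.7 234.7] ; 645 194 [231.7 233.  234.3] ; 647 173 [217.8 238.1 244. ] ; 649 196 [219.1 246.  255.8] ; 651 206 [220.  256.3 258. ] ; 653 273 [215.7 256.1 261.3] ; 655 228 [215.  260.3 261.9] ; 
catch left 0.95 [329.   0.  22.  26.]
```

send_rows(grip=[255, 255, 255, 255, 255], offset=[[1, 0.5, 0], [2, 0.5, 0], [3, 0.5, 0], [4, 0.5, 0], [5, 0.5, 0]], twist=[0, 0, 0, 0, 0])

```text
clock: 10.83
position: [0.6456, -0.0488, 0.2406]
ee_rot: [0.499, 0.501, -0.5, 0.499]
ft_force: [-11.4, 0.3, 2.7]
grip_width: 0.125
```

```bash
python3 -c "
from h import *
plan([.6455,-.0485,.24],0)"
```

```text
clock 10.83 pos [645.6 -48.8 240.6] yaw_y 0.05 F [-11.4   0.3   2.7] T [0.03 2.39 0.01] gw 0.125
off [ 0.6 -0.1 -0.3] twist 0.05 rows 0.017420043331790976 0.007195835703847528 q [-0.47  0.43  0.65  1.41 -0.26  1.39  0.19] xaxis [-2.7e-03  2.0e-04 -1.0e+00]
```

send_rows(grip=[255, 255, 255, 255, 255], offset=[[0.5, 0, 0], [1, 0, 0], [1.5, 0, 0], [2, 0, 0], [2, 0, 0]], twist=[0, 0, 0, 0, 0])

```text
clock: 11.25
position: [0.6456, -0.0487, 0.2379]
ee_rot: [0.499, 0.501, -0.501, 0.499]
ft_force: [-4.0, 0.3, -4.6]
grip_width: 0.128
```

send_rows(grip=[255, 255, 255, 255, 255], offset=[[0.3, 0, 0], [0.6, 0, 0], [0.9, 0, 0], [1, 0, 0], [1, 0, 0]], twist=[0, 0, 0, 0, 0])

```text
clock: 11.67
position: [0.6459, -0.0489, 0.2373]
ee_rot: [0.499, 0.501, -0.5, 0.5]
ft_force: [-7.3, 0.2, -0.9]
grip_width: 0.125
```

```bash
python3 -c "
from h import *
plan([.6455,-.0485,.24],0)"
```

```text
clock 11.67 pos [645.9 -48.9 237.3] yaw_y 0.04 F [-7.3  0.2 -0.9] T [-0.24  1.71 -0.19] gw 0.125
off [-2.7 -0.4 -0.4] twist 0.04 rows 0.0666798108292958 0.005557239851992377 q [-0.47  0.43  0.65  1.41 -0.26  1.39  0.19] xaxis [-2.3e-03 -2.0e-04 -1.0e+00]
```

```bash
python3 m.py e; python3 -c "
from h import *
p,d=viewer.camera('side')
for s in ('left','right'):
  print([(round(r['score'],2),np.round(r['box'],1)) for r in viewer.regions_of('catch_'+s,'side')[:3]])
cv2.imwrite('pics/side_e.png',cv2.resize(p[130:230,300:420],None,fx=6,fy=6,interpolation=cv2.INTER_CUBIC))
p=cv2.imread('pics/w_e.png');cv2.imwrite('pics/w_ez.png',cv2.resize(p[0:80,260:400],None,fx=5,fy=5,interpolation=cv2.INTER_CUBIC))
"
```

```text
clock 11.67 pos [645.9 -48.9 237.3] yaw_y 0.04 F [-7.3  0.2 -0.9] T [-0.24  1.71 -0.19] gw 0.125
off [-52.7  -0.5  -0.4] twist -0.26 rows 1.264512752309567 0.03634220148879133 q [-0.47  0.43  0.65  1.41 -0.26  1.39  0.19] xaxis [-2.3e-03 -2.0e-04 -1.0e+00]
bar 2335 [[-10.0, 644.3, 225.5], [10.0, 644.3, 225.5], [30.0, 644.5, 225.3], [50.0, 644.2, 225.3], [70.0, 644.1, 232.3]]
hookbar face x(y) [-2.49657679e-03  6.56379721e+02] 277
hookbar top 201.23005034865525 528
625 10 [244.  245.5 246.3] ; 627 97 [244.3 246.2 247.3] ; 629 119 [242.8 247.1 248.5] ; 631 134 [240.9 244.5 246.6] ; 633 140 [238.2 241.7 243.8] ; 635 153 [229.  238.8 240.6] ; 637 178 [220.5 235.4 237.8] ; 639 194 [217.1 225.1 234.7] ; 641 167 [217.2 221.3 223.9] ; 643 184 [223.3 225.1 232.3] ; 645 225 [223.7 225.9 241.9] ; 647 188 [221.3 225.  247.2] ; 649 158 [219.4 233.9 255.2] ; 651 205 [220.7 254.9 258.1] ; 653 278 [213.9 250.  260.9] ; 655 223 [214.3 258.7 261.7] ; 
catch left 0.69 [322.   0.  28.  23.]
[]
[(0.6, array([371.8, 193.3,   5.7,   9.2]))]
```

View pics/side_e.png

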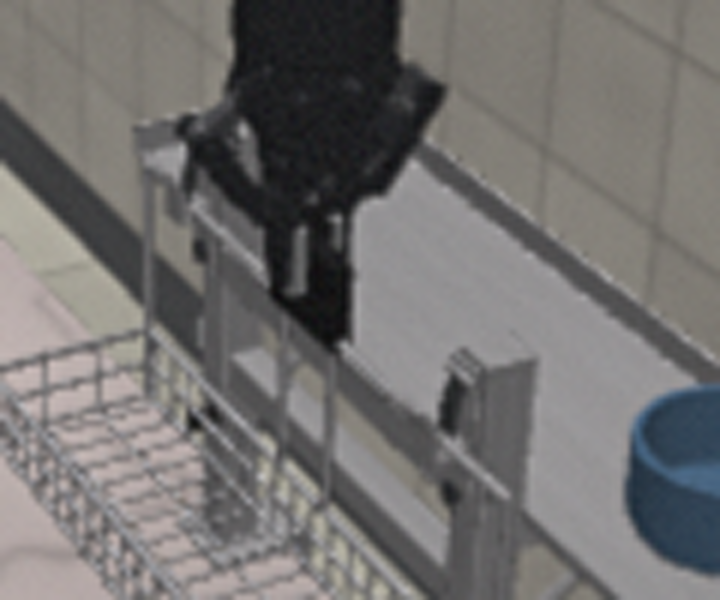

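View pics/w_ez.png

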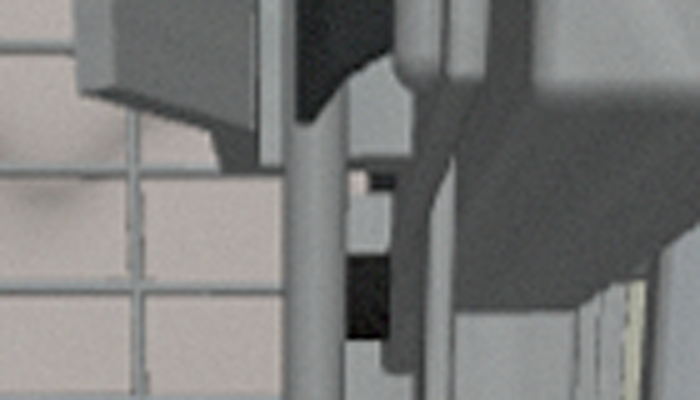

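View pics/w_e.png

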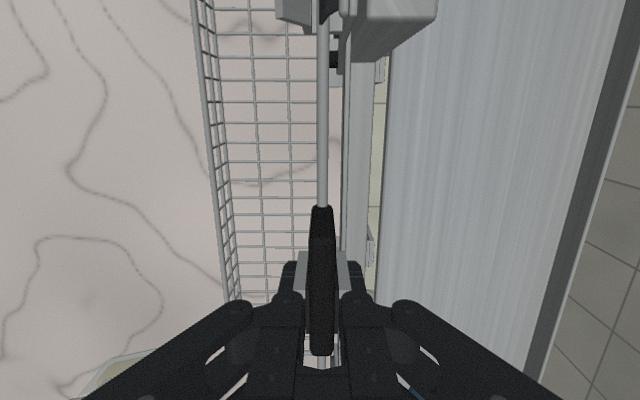

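Left side: the black catch nose has sprung out over the bar (px ~(325,15)), so it is home. The right side isn't yet, as its hook sits lower. I'll ease the grip so the basket can pivot, then press in small steps.

send_rows(grip=[255, 255, 255, 255, 255], offset=[[0, 0, 0], [0.2, 0, 0], [0.4, 0, 0], [0.5, 0, 0], [0.5, 0, 0]], twist=[0, 0, 0, 0, 0], newtons=35)

```text
clock: 12.38
position: [0.6459, -0.0489, 0.2369]
ee_rot: [0.499, 0.501, -0.5, 0.5]
ft_force: [-7.5, 0.0, 0.1]
grip_width: 0.127
```

```bash
python3 -c "
from h import *
plan([.6455,-.0485,.24],0)"
```

```text
clock 12.38 pos [645.9 -48.9 236.9] yaw_y 0.04 F [-7.5  0.   0.1] T [-0.19  1.69 -0.22] gw 0.127
off [-3.1 -0.4 -0.4] twist 0.04 rows 0.07602065170559512 0.005443203593888871 q [-0.47  0.43  0.65  1.41 -0.26  1.38  0.19] xaxis [-2.2e-03 -2.0e-04 -1.0e+00]
```

send_rows(grip=[255, 255, 255, 255, 255], offset=[[0.2, 0, 0], [0.3, 0, 0], [0.5, 0, 0], [0.5, 0, 0], [0.5, 0, 0]], twist=[0, 0, 0, 0, 0])

```text
clock: 12.8
position: [0.6459, -0.0489, 0.2362]
ee_rot: [0.499, 0.501, -0.5, 0.5]
ft_force: [-7.9, -0.8, -1.9]
grip_width: 0.125
```

```bash
python3 -c "
from h import *
plan([.6455,-.0485,.24],0)"
```

```text
clock 12.8 pos [645.9 -48.9 236.2] yaw_y 0.03 F [-7.9 -0.8 -1.9] T [-0.08  1.63 -0.24] gw 0.125
off [-3.8 -0.4 -0.4] twist 0.03 rows 0.09115157988570292 0.0043424691385226385 q [-0.47  0.43  0.65  1.42 -0.26  1.38  0.19] xaxis [-2.3e-03 -1.0e-04 -1.0e+00]
```

send_rows(grip=[255, 255, 255, 255, 255], offset=[[0.2, 0, 0], [0.3, 0, 0], [0.5, 0, 0], [0.5, 0, 0], [0.5, 0, 0]], twist=[0, 0, 0, 0, 0])

```text
clock: 13.22
position: [0.646, -0.0489, 0.2354]
ee_rot: [0.499, 0.501, -0.501, 0.5]
ft_force: [-4.8, -1.5, -4.4]
grip_width: 0.123
```

```bash
python3 m.py f; python3 -c "
from h import *
p=cv2.imread('pics/w_f.png');cv2.imwrite('pics/w_fz.png',cv2.resize(p[0:80,260:400],None,fx=5,fy=5,interpolation=cv2.INTER_CUBIC))"
```

```text
clock 13.22 pos [646.  -48.9 235.4] yaw_y 0.03 F [-4.8 -1.5 -4.4] T [ 0.05  1.17 -0.14] gw 0.123
off [-54.6  -0.6  -0.4] twist -0.27 rows 1.3100024750992583 0.038121213800831374 q [-0.47  0.43  0.65  1.42 -0.26  1.38  0.19] xaxis [-2.4e-03 -2.0e-04 -1.0e+00]
bar 2408 [[-10.0, 644.4, 223.9], [10.0, 644.1, 224.2], [30.0, 644.3, 224.2], [50.0, 644.3, 224.4], [70.0, 644.2, 229.9]]
hookbar face x(y) [-2.08197345e-03  6.56403602e+02] 286
hookbar top 201.3253436050934 549
625 6 [245.  245.2 245.4] ; 627 92 [244.8 246.  247.4] ; 629 117 [243.1 246.9 248.5] ; 631 126 [240.2 244.7 246.8] ; 633 132 [237.1 241.8 244. ] ; 635 152 [227.7 238.7 241.1] ; 637 161 [221.1 235.7 237.8] ; 639 185 [217.5 232.1 234.8] ; 641 169 [217.1 218.9 223. ] ; 643 202 [222.6 224.  231.2] ; 645 201 [223.1 230.2 241.6] ; 647 204 [221.2 223.4 246.9] ; 649 152 [218.7 222.9 252.4] ; 651 208 [220.8 223.8 257.5] ; 653 272 [214.3 247.2 261. ] ; 655 221 [214.3 256.6 261.8] ; 
catch left 0.57 [320.   0.  30.  23.]
```

View pics/w_fz.png

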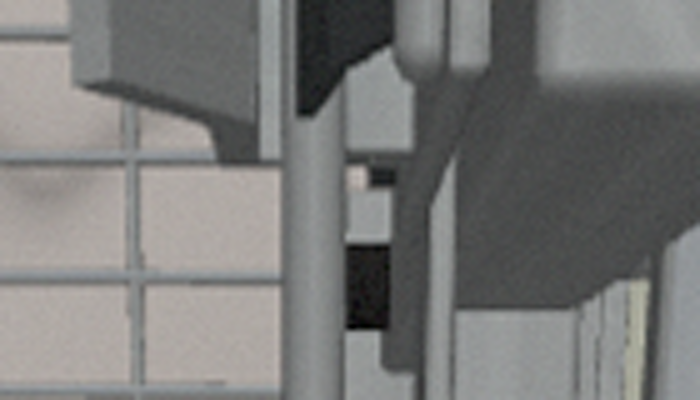

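send_rows(grip=[255, 255, 255, 255, 255], offset=[[0.2, 0, 0], [0.3, 0, 0], [0.5, 0, 0], [0.5, 0, 0], [0.5, 0, 0]], twist=[0, 0, 0, 0, 0])

```text
clock: 13.78
position: [0.6465, -0.0489, 0.2352]
ee_rot: [0.499, 0.5, -0.5, 0.5]
ft_force: [-5.2, -2.4, -4.4]
grip_width: 0.122
```

```bash
python3 -c "
from h import *
plan([.6455,-.0485,.24],0)"; python3 -c "
from h import *
p,d=viewer.camera('side')
cv2.imwrite('pics/side_g.png',cv2.resize(p[170:230,350:410],None,fx=10,fy=10,interpolation=cv2.INTER_CUBIC))
plan([.6455,-.0485,.24],0)"
```

```text
clock 13.78 pos [646.5 -48.9 235.2] yaw_y 0.05 F [-5.2 -2.4 -4.4] T [0.06 1.11 0.05] gw 0.122
off [-4.8 -1.  -0.4] twist 0.05 rows 0.11828880461954414 0.007590121157808268 q [-0.47  0.43  0.65  1.42 -0.26  1.38  0.19] xaxis [-1.e-03 -3.e-04 -1.e+00]
clock 13.83 pos [646.5 -48.9 235.2] yaw_y 0.05 F [-5.5 -2.9 -4.1] T [-0.02  1.07  0.09] gw 0.124
off [-4.8 -1.  -0.4] twist 0.05 rows 0.1188530004954929 0.007226848234975893 q [-0.47  0.43  0.65  1.42 -0.26  1.38  0.19] xaxis [-1.e-03 -3.e-04 -1.e+00]
```

View pics/side_g.png

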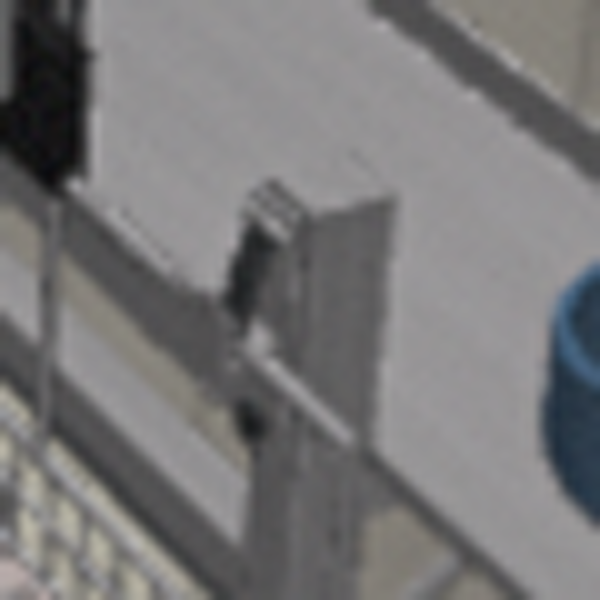

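```bash
python3 m.py h | grep -v ';'; python3 -c "
from h import *
p,d=viewer.camera('top');cv2.imwrite('pics/top_h.png',cv2.resize(p[155:200,340:400],None,fx=10,fy=10,interpolation=cv2.INTER_CUBIC))
M=model('top');S=model('side')
p2,d2=viewer.camera('side')
# bar right part end y -218..-178 and between in side view
uv=np.array([(u,v) for v in range(150,240) for u in range(300,420) if d2[v,u]>0]);X=world(S,uv,d2[uv[:,1],uv[:,0]])*1000
k=(abs(X[:,0]-645)<7)&(X[:,2]>200)&(X[:,2]<232)
for lo in range(-225,-60,10):
  q=X[k&(X[:,1]>=lo)&(X[:,1]<lo+10)]
  if len(q): print(lo,len(q),np.percentile(q[:,2],[10,50,90]).round(1),np.median(q[:,0]).round(1))
"
```

```text
clock 13.83 pos [646.5 -48.9 235.2] yaw_y 0.05 F [-5.5 -2.9 -4.1] T [-0.02  1.07  0.09] gw 0.124
off [-54.8  -1.   -0.4] twist -0.25 rows 1.3154897389329119 0.034672593105807815 q [-0.47  0.43  0.65  1.42 -0.26  1.38  0.19] xaxis [-1.e-03 -3.e-04 -1.e+00]
bar 2377 [[-10.0, 644.6, 223.9], [10.0, 644.6, 223.9], [30.0, 644.5, 224.1], [50.0, 644.3, 224.3], [70.0, 644.7, 229.7]]
hookbar face x(y) [-1.54857420e-03  6.56402332e+02] 285
hookbar top 201.2342818717154 549
catch left 0.6 [320.   0.  29.  25.]
-225 15 [203.1 219.4 220.9] 645.1
-215 5 [218.1 219.  220.3] 645.1
-205 7 [219.3 220.5 221.9] 645.7
-195 5 [219.7 221.3 222.1] 645.9
-185 14 [213.3 221.4 227.1] 643.3
-175 19 [212.8 221.7 228.5] 645.3
-165 3 [227.1 229.1 230.4] 646.9
-155 2 [219.9 220.1 220.3] 643.8
-145 4 [218.3 219.4 222.5] 644.3
-135 5 [219.6 221.6 222.7] 644.3
-125 6 [219.8 221.2 223.2] 643.8
-115 5 [218.9 220.5 223.4] 645.6
-105 5 [219.4 222.2 222.8] 645.4
-95 8 [221.8 223.4 228.1] 645.9
-85 21 [206.6 221.3 229. ] 644.1
-75 12 [205.7 220.4 226.3] 641.5
-65 7 [219.4 223.8 228.1] 640.6
```

View pics/top_h.png

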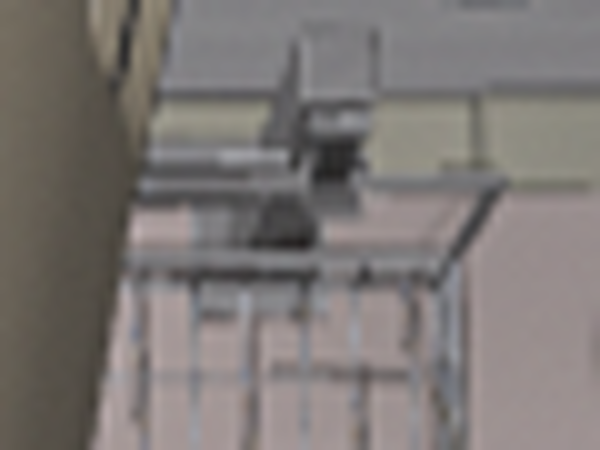

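send_rows(grip=[255, 255, 255, 255, 255], offset=[[0.2, -0.3, 0], [0.3, -0.5, 0], [0.5, -0.5, 0], [0.5, -0.5, 0], [0.5, -0.5, 0]], twist=[0, 0, 0, 0, 0])

```text
clock: 14.5
position: [0.6464, -0.0488, 0.2351]
ee_rot: [0.5, 0.5, -0.5, 0.5]
ft_force: [-4.7, -2.9, -2.5]
grip_width: 0.123
```

```bash
python3 -c "
from h import *
plan([.6455,-.0485,.24],0)"; python3 m.py i | grep bar
```

```text
clock 14.5 pos [646.4 -48.8 235.1] yaw_y 0.07 F [-4.7 -2.9 -2.5] T [-0.17  0.91  0.02] gw 0.123
off [-4.9 -0.9 -0.3] twist 0.07 rows 0.11883676196916462 0.009219735833049589 q [-0.47  0.43  0.65  1.42 -0.26  1.38  0.19] xaxis [ 3.e-04 -3.e-04 -1.e+00]
bar 2380 [[-10.0, 644.6, 223.7], [10.0, 644.5, 223.8], [30.0, 644.5, 224.2], [50.0, 644.3, 224.2], [70.0, 644.7, 229.8]]
hookbar face x(y) [-1.55663070e-03  6.56390199e+02] 284
hookbar top 201.34988814474434 538
```

send_rows(grip=[255, 255, 255, 255, 255], offset=[[0.2, -0.3, 0], [0.4, -0.5, 0], [0.6, -0.5, 0], [0.8, -0.5, 0], [0.8, -0.5, 0]], twist=[0, 0, 0, 0, 0])

```text
clock: 15.07
position: [0.6464, -0.0488, 0.2348]
ee_rot: [0.5, 0.5, -0.499, 0.501]
ft_force: [-3.1, -4.4, 2.6]
grip_width: 0.127
```

```bash
python3 -c "
from h import *
plan([.6455,-.0485,.24],0)"; python3 m.py j | grep bar
```

```text
clock 15.07 pos [646.4 -48.8 234.8] yaw_y 0.07 F [-3.1 -4.4  2.6] T [-0.26  0.64  0.02] gw 0.127
off [-5.2 -0.9 -0.3] twist 0.07 rows 0.1262928333063733 0.010079949710957383 q [-0.47  0.43  0.65  1.42 -0.26  1.38  0.19] xaxis [ 1.6e-03 -3.0e-04 -1.0e+00]
bar 2368 [[-10.0, 644.5, 223.4], [10.0, 644.5, 223.7], [30.0, 644.5, 223.9], [50.0, 644.2, 224.1], [70.0, 644.6, 229.6]]
hookbar face x(y) [-2.06454600e-03  6.56400053e+02] 295
hookbar top 201.27160455129632 554
```

send_rows(grip=[255, 255, 255, 255, 255], offset=[[0.2, 0, 0], [0.4, 0, 0], [0.6, 0, 0], [0.8, 0, 0], [0.8, 0, 0]], twist=[0, 0, 0, 0, 0])

```text
clock: 15.63
position: [0.6464, -0.0488, 0.2347]
ee_rot: [0.5, 0.5, -0.499, 0.501]
ft_force: [-5.6, -4.1, 7.4]
grip_width: 0.128
```

```bash
python3 -c "
from h import *
plan([.6455,-.0485,.24],0)"; python3 m.py k | grep bar; python3 -c "
from h import *
p,d=viewer.camera('side')
cv2.imwrite('pics/side_k.png',cv2.resize(p[170:230,350:410],None,fx=10,fy=10,interpolation=cv2.INTER_LANCZOS4))"
```

```text
clock 15.63 pos [646.4 -48.8 234.7] yaw_y 0.07 F [-5.6 -4.1  7.4] T [-0.22  1.16  0.07] gw 0.128
off [-5.3 -0.9 -0.3] twist 0.07 rows 0.12817589006578953 0.009972719532431146 q [-0.47  0.43  0.65  1.42 -0.26  1.38  0.19] xaxis [ 2.1e-03  1.0e-04 -1.0e+00]
bar 2378 [[-10.0, 644.6, 223.4], [10.0, 644.5, 223.7], [30.0, 644.5, 223.9], [50.0, 644.3, 224.1], [70.0, 644.7, 229.9]]
hookbar face x(y) [-1.98912439e-03  6.56409132e+02] 293
hookbar top 201.29342962110803 550
```

View pics/side_k.png

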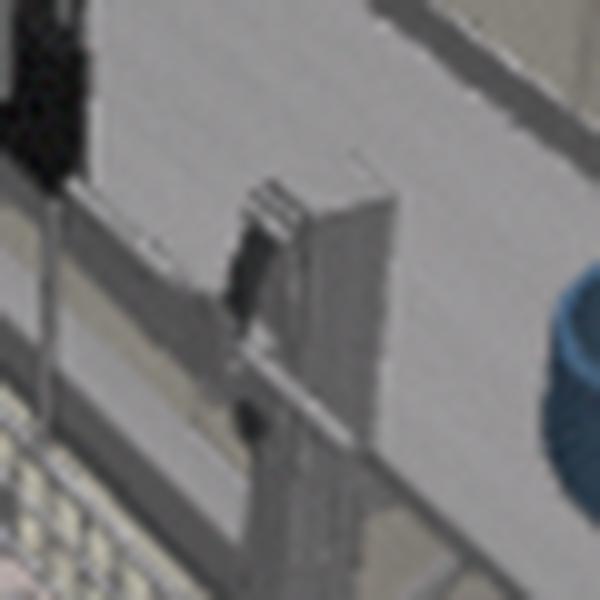

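```bash
python3 -c "
from h import *
def crop(f,sc,org):
  p=cv2.imread(f); 
  if sc>1: p=cv2.resize(p,None,fx=1/sc,fy=1/sc,interpolation=cv2.INTER_AREA)
  return p.astype(float).mean(2),org
a={'0':crop('pics/side0.png',1,(0,0)),'a':crop('pics/side_a.png',1,(0,0)),'c':crop('pics/side_c.png',6,(280,130)),'e':crop('pics/side_e.png',6,(300,130)),'g':crop('pics/side_g.png',10,(350,170)),'k':crop('pics/side_k.png',10,(350,170))}
for k,(p,(ox,oy)) in a.items():
  q=p[188-oy:206-oy,368-ox:382-ox]; print(k); print(q.round().astype(int))
"
```

```text
0
[[147 146 143 147 146 147 148 144 118  95 136 148 146 145]
 [150 148 145 145 146 148 141 111 120 101  96 129 148 149]
 [150 151 151 147 148 145 136 130 101 116 109 100 124 145]
 [146 147 150 148 149 142 107 108 123 107 108 118  92 115]
 [146 147 148 149 152 149 110  68 116 147 107  94  77  85]
 [150 147 147 151 152 147  77  41  65 113 128  89  77  88]
 [150 148 148 149 154 141  57  38  43  62  94  83  79  89]
 [147 149 149 149 145  96  47  45  48  66  83  91  77  93]
 [140 146 149 152 140  61  41  47  57  83  87  92  74  96]
 [130 142 148 151 119  44  39  45  61  85  86  96  86  96]
 [107 129 140 147 114  46  36  49  76  82  87 104  87  97]
 [109  90  96 114  73  38  41  57  84  82  86 104  84  98]
 [ 95  83  78  85  68  42  37  59  83  80  79  90  82  97]
 [ 81  77  71  86  87  59  47  81  80  78  78  85  83  98]
 [ 80  78  78  79  93  82  67 123 107  84  80  87  87  95]
 [ 83  81  78  81  85  77  77 141 141 102  83  86  84  95]
 [ 79  80  78  79  92 102 100 120 135 111  85  82  84  95]
 [ 78  78  80  80  93 124 135 111  92  90  83  79  87  95]]
a
[[150 149 146 149 150 151 151 147
[... 4589 characters left out ...]
1 151 152 157 138  65  42  45  67  96  87  81  93]
 [149 150 152 154 146  99  53  45  50  66  87  91  79  94]
 [144 150 153 155 138  65  43  46  58  80  88  92  79  95]
 [132 145 153 153 123  53  41  49  65  83  89  97  88  98]
 [111 130 142 147 112  51  41  54  77  82  91 104  90  99]
 [ 91  94 102 113  78  39  40  59  83  83  88 103  90  98]
 [ 82  78  78  89  71  42  43  63  82  82  82  91  88  98]
 [ 81  79  76  85  87  63  52  81  88  81  82  88  86  98]
 [ 81  82  80  83  91  81  73 118 110  84  81  89  88  97]
 [ 83  80  81  82  88  81  92 141 139 102  83  86  88  96]
 [ 81  80  82  81  90  97 123 143 138 110  85  81  90  95]
 [ 81  80  81  83  89  95 120 143 124 101  86  82  93  97]]
```

Comparing pixels of the right catch in the side view (rows 192–201): while loaded it was deflected about 0.7 px. It now matches the untouched start image, with the bar below it, so the right side has sprung home. I'll check the left the same way after easing the load, still holding.

send_rows(grip=[255, 255, 255, 255, 255], offset=[[-0.3, 0, 0.1], [-0.6, -0.2, 0.2], [-0.9, -0.3, 0.3], [-1.2, -0.3, 0.4], [-1.2, -0.3, 0.4]], twist=[0, 0, 0, 0, 0])

```text
clock: 16.25
position: [0.6462, -0.0487, 0.2348]
ee_rot: [0.5, 0.5, -0.499, 0.501]
ft_force: [0.8, -3.5, 2.9]
grip_width: 0.127
```

```bash
python3 m.py l; python3 -c "
from h import *
p,d=viewer.camera('side');cv2.imwrite('pics/side_l.png',p)
for f in ('side0','side_a','side_l'):
  q=cv2.imread(f'pics/{f}.png').astype(float).mean(2); print(f);print(q[150:170,324:340].round().astype(int)); print(q[192:201,372:378].round().astype(int))
p=cv2.imread('pics/w_l.png');cv2.imwrite('pics/w_lz.png',cv2.resize(p[0:80,260:400],None,fx=5,fy=5,interpolation=cv2.INTER_CUBIC))
p=cv2.imread('pics/w_d.png');cv2.imwrite('pics/w_dz.png',cv2.resize(p[0:80,260:400],None,fx=5,fy=5,interpolation=cv2.INTER_CUBIC))
"
```

```text
clock 16.25 pos [646.2 -48.7 234.8] yaw_y 0.1 F [ 0.8 -3.5  2.9] T [-0.1  -0.21 -0.04] gw 0.127
off [-55.2  -0.6  -0.2] twist -0.2 rows 1.3246527316890089 0.028368670888193323 q [-0.47  0.43  0.65  1.42 -0.26  1.38  0.19] xaxis [ 1.4e-03  1.0e-04 -1.0e+00]
bar 2390 [[-10.0, 644.6, 223.4], [10.0, 644.3, 223.7], [30.0, 644.2, 223.8], [50.0, 644.4, 224.1], [70.0, 644.4, 229.2]]
hookbar face x(y) [-1.67322396e-03  6.56373262e+02] 310
hookbar top 201.24791143204385 528
625 8 [244.6 245.3 246. ] ; 627 96 [244.8 246.2 247.2] ; 629 112 [242.2 247.1 248.3] ; 631 133 [239.7 244.6 246.5] ; 633 136 [237.  241.8 243.7] ; 635 161 [224.5 238.6 240.7] ; 637 167 [219.4 235.7 237.8] ; 639 193 [216.8 229.  234.7] ; 641 149 [216.8 218.5 223.2] ; 643 229 [222.1 223.9 231.8] ; 645 203 [222.7 231.1 241.8] ; 647 207 [221.2 223.3 247.1] ; 649 154 [217.5 223.  251.9] ; 651 211 [220.3 223.9 257.8] ; 653 289 [214.  248.7 261.1] ; 655 222 [213.  257.5 261.8] ; 
catch left 0.79 [321.   0.  32.  26.]
catch right 0.62 [324.   0.  28.  24.]
side0
[[136 112  96  83  93  93  91  93  99 109 123 148 148 146 145 147]
 [ 
[... 3998 characters left out ...]
 101  78  83  91  90 121 139 118  90  82  66  37  25]
 [ 99 106 125 102  79  79  99 131 159 131 115  91  85  94  59  27]
 [ 97 106 124 106  84  77  94 114 130 153 117  89  82  99  93  57]
 [100 104 127 125 107  86  96 111  92 125 150 114  84  97  97  93]
 [100 105 129 128 124 107 105 111  91  85 123 149 107  99  97  98]
 [100 106 129 129 129 129 129 127  94  78  87 125 149 123  96  92]
 [100 107 129 128 127 129 131 127  89  77  80  85 121 150 121  97]]
[[155 151 110  71 117 151]
 [156 150  79  42  69 112]
 [156 144  62  42  41  67]
 [150  98  49  44  47  68]
 [141  61  40  49  56  84]
 [125  51  43  49  64  85]
 [117  48  38  53  75  86]
 [ 75  35  42  61  83  84]
 [ 70  41  40  62  82  83]]
```

View pics/w_lz.png

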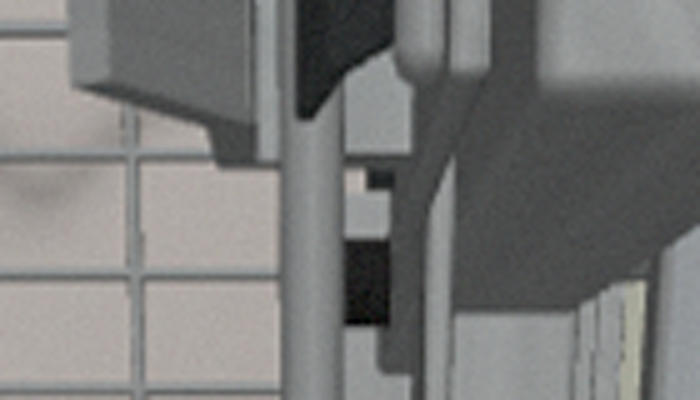

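View pics/w_dz.png

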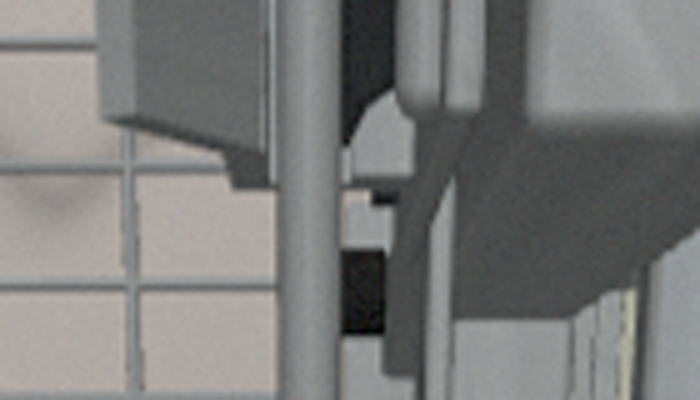

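Both catch noses lie over the bar. The wrist view shows the left nose at px ~(325,15), where it was behind the bar before, and both side-view patches equal the start image. Easing and releasing.

send_rows(grip=[255, 255, 200, 120, 0], offset=[[-0.4, 0, 0.3], [-0.7, 0, 0.4], [-0.7, 0, 0.4], [-0.7, 0, 0.4], [-0.7, 0, 0.4]], twist=[0, 0, 0, 0, 0])

```text
clock: 16.87
position: [0.6453, -0.0485, 0.2346]
ee_rot: [0.499, 0.501, -0.5, 0.5]
ft_force: [0.4, -0.4, 0.3]
grip_width: 0.487
```

send_rows(grip=[0, 0, 0, 0, 0], offset=[[0, 0, 0], [0, 0, 0], [0, 0, 0], [0, 0, 0], [0, 0, 0]], twist=[0, 0, 0, 0, 0])

```text
clock: 17.28
position: [0.6456, -0.0491, 0.2351]
ee_rot: [0.5, 0.5, -0.5, 0.5]
ft_force: [-0.4, 0.0, -0.4]
grip_width: 1.001
```

```bash
python3 m.py n|head -3
```

```text
clock 17.28 pos [645.6 -49.1 235.1] yaw_y 0.09 F [-0.4  0.  -0.4] T [ 0.02 -0.01  0.01] gw 1.001
off [-54.9  -0.1  -0.6] twist -0.21 rows 1.3165534249111122 0.028747232305836 q [-0.47  0.43  0.65  1.42 -0.26  1.38  0.19] xaxis [ 0.e+00  2.e-04 -1.e+00]
bar 2419 [[-10.0, 642.9, 223.6], [10.0, 643.2, 223.8], [30.0, 642.9, 224.0], [50.0, 642.9, 224.3], [70.0, 643.9, 229.8]]
```

View pics/w_n.png

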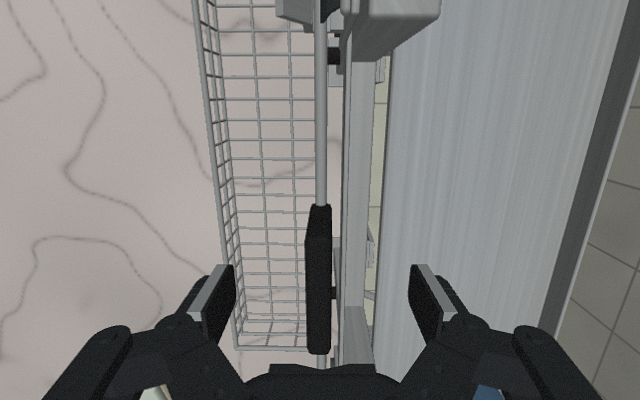

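The fingers (px (215,300) and (435,300)) are open and clear of the grip block. The basket hangs on the hooks with no force on the wrist. Retreating straight up.

send_rows(grip=[0, 0, 0, 0, 0], offset=[[-12, 0, 0], [-32, 0, 0], [-55, 0, 0], [-80, 0, 0], [-105, 0, 0]], twist=[0, 0, 0, 0, 0])

```text
clock: 17.85
position: [0.6454, -0.0492, 0.3422]
ee_rot: [0.5, 0.5, -0.499, 0.501]
ft_force: [1.0, 0.5, -0.2]
grip_width: 0.999
```

send_rows(grip=[0, 0, 0, 0, 0], offset=[[-15, -15, 0], [-30, -40, 0], [-35, -70, 0], [-35, -100, 0], [-35, -120, 0]], twist=[0, 0, 0, 0, 0])

```text
clock: 18.27
position: [0.5239, -0.0502, 0.3766]
ee_rot: [0.5, 0.5, -0.499, 0.5]
ft_force: [-0.7, 0.4, 0.1]
grip_width: 1.002
```

send_rows(grip=[0, 0, 0, 0, 0], offset=[[0, 0, 0], [0, 0, 0], [0, 0, 0], [0, 0, 0], [0, 0, 0]], twist=[0, 0, 0, 0, 0])

```text
clock: 18.68
position: [0.5262, -0.0493, 0.3748]
ee_rot: [0.499, 0.5, -0.5, 0.5]
ft_force: [0.2, -0.4, -0.3]
grip_width: 0.998
```

```bash
python3 -c "
from h import *
o=monitor.get_obs();plan([.5,0,.4],0,o)
for c in ('side','top','wrist'):
  M=model(c,o);p,d=viewer.camera(c);cv2.imwrite(f'pics/{c}_z.png',p)
  if c=='side':
    q=p.astype(float).mean(2);print(q[150:170,324:340].round().astype(int)); print(q[192:203,372:378].round().astype(int))
  if c=='wrist':
    v,u=np.nonzero(d>0);X=world(M,np.c_[u,v],d[v,u])*1000
    k=(abs(X[:,0]-644)<5)&(X[:,2]>212)&(X[:,2]<230)
    for lo in range(-215,125,30):
      z=X[k&(X[:,1]>=lo)&(X[:,1]<lo+30)]
      if len(z)>5: print(lo+15,len(z),np.percentile(z[:,2],90).round(1),np.median(z[:,0]).round(1))
"
```

```text
clock 18.68 pos [526.2 -49.3 374.8] yaw_y 0.08 F [ 0.2 -0.4 -0.3] T [ 0.01 -0.04  0.08] gw 0.998
off [-25.2 -26.2 -49.3] twist 0.08 rows 1.468572549909969 0.011544375136414873 q [-0.62  0.07  0.67  1.49 -0.04  1.59  0.05] xaxis [-6.e-04 -9.e-04 -1.e+00]
[[139 115  98  87  94  93  94  93  98 112 123 151 151 148 147 148]
 [ 97  96  92  92  93  96  93  96 108 102 116 141 153 150 152 151]
 [ 93  95  95  95  90  92  97 103 140 111 103 129 126 146 154 149]
 [ 93  93  94  94  98  97 108 110  93 139 121  93  77 106  99  95]
 [ 98  97 106 116 127 129 153 118  54  75 119  87  75  91  92  91]
 [121 124 148 151 153 153 152  81  41  50  75  76  78  91  93  93]
 [144 143 150 151 150 152 146  76  42  53  83  85  78  90  94  95]
 [157 138 138 149 151 152 125  54  45  62  84  85  76  94  94  94]
 [115 112 119 136 146 153 114  48  45  77  84  84  77  94  95  93]
 [ 83 104 104  99 114 143  76  36  50  84  86  85  76  95  94  93]
 [ 89  81 107 100  95 117  69  39  56  83  84  86  86  96  94  96]
 [ 97 100  98  93  81  89  69  42  64  84  83  87  85  96  94  93]
 [ 97 108 124 103  82  84  88  57  93 108 
[... 248 characters left out ...]
 82  90  94 109 139 117 103  82  95  97  93]
 [ 97 113 128 127 124 108 105 105  84 105 146 145  96  96  94  95]
 [101 114 128 127 127 127 130 127  89  77 106 130 136 109  92  92]
 [ 97  97 126 128 125 128 127 125  88  69  69  99 129 139 106  90]]
[[152 151 111  70 116 150]
 [154 151  75  42  65 111]
 [156 142  62  38  44  63]
 [146  98  48  42  48  65]
 [141  60  43  44  56  84]
 [124  47  44  49  64  84]
 [116  48  35  53  73  83]
 [ 73  39  41  60  84  85]
 [ 68  42  42  62  81  81]
 [ 88  58  49  83  86  81]
 [ 95  83  67 121 108  84]]
-140 66 222.4 643.0
-110 149 222.7 642.6
-80 51 222.7 642.0
-20 98 224.3 642.1
10 224 224.0 642.2
40 246 224.1 642.1
70 194 228.2 643.3
100 296 224.9 642.3
```

View pics/side_z.png

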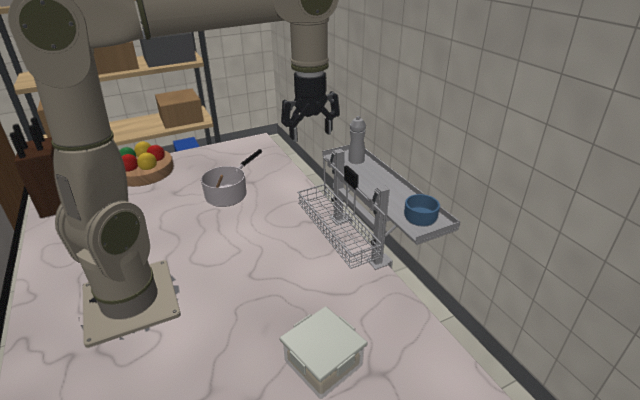

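View pics/wrist_z.png

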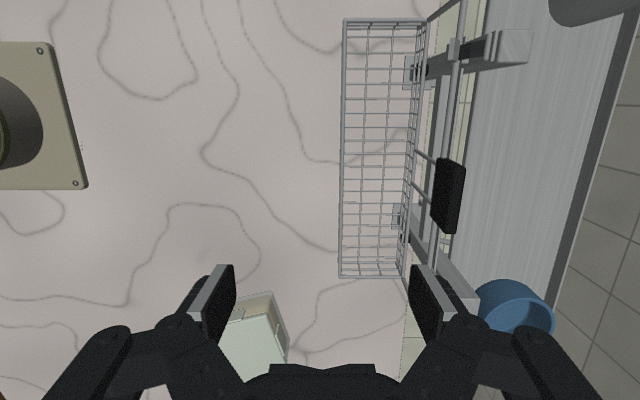

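The basket hangs on both hooks: grip block at side px (351,177), hooks at (338,158) and (378,195). Both catches match their resting image, the other items are where they were, and the arm is clear. Handing in.

```bash
python3 -c "
from h import *
print(manip.hand_in())"
```

```text
the job is handed in; nothing more can be done
None
```

The basket is hanging on both hooks with both spring catches closed over its bar, and I handed the job in at about 19 s on the clock.

**Pressing down:** I took the basket by its grip block, brought the bar over the hooks and pressed down in small steps. The left end sprang home first. The right hook sits about 2–3 mm lower, so I eased the grip to let the basket pivot and pressed until the right end was home too. The highest vertical load I read on the hooks was about 12 N, against your 2.5 kg (about 24.5 N) limit.

**Checks before letting go:**
- **Left:** the wrist picture showed the catch nose out over the bar. The side view matched the picture taken before the bar was there.
- **Right:** the wrist camera could not see it because the gripper was in the way. In the side view the catch was pushed back by about 0.7 px under load, then returned to its starting position with the bar below it.
- **Both:** pressing further raised the load without moving the bar.

**After releasing:** the gripper was open and clear, with no force on the wrist. Both catches still matched their resting pictures, and the bar had stayed at the same heights. In the final pictures the things on the shelf and counter stood where they were.

The recognition network sometimes missed the right catch or reported it in the wrong place. For that side I relied on comparing the side-camera pictures and on the forces.

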